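# Set and pin the tail jaw of a sash clamp

### The arm

A 6-joint arm with a two-finger parallel gripper is mounted at the origin on the work surface. World frame = base frame: x ahead of the robot, y to its left, z up, the work surface at z = 0. Lengths are in m, angles in rad, forces in N, time in s.
With the tool pointing down it reaches from about 0.3 to 0.775 m from the base axis. Payload 14.6 kg.
Tool frame: the origin (TCP) lies between the finger pads; the fingertips stand 22 mm ahead of it and the grasp point (between the pads) lies 3 mm ahead of it (ctrl.tip_reach is the distance from the TCP to the fingertips, in m); z points along the fingers, y is the direction in which the jaws open and shut (so a half turn about z gives the same grasp; the last joint's range is limited). The gripper opens to 94 mm and grips with 3 to 60 N. Pads are 16 mm wide; open, the fingers measure 119 mm over their backs; the gripper's body (75 mm by 177 mm) begins 78 mm behind the grasp point.
Start: joints at [-1.181, 0.3, 1.521, -0, 1.321, -0.067], TCP at [0.243, -0.494, 0.196] pointing down, gripper open.
Joint ranges: [-3.03, 3.03], [-0.79, 2.21], [0.23, 2.52], [-1.04, 4.18], [0, 3.07], [-2.55, 2.55]. Speed limits (rad/s): [2.22, 2.22, 2.57, 3.14, 3.14, 3.14].

### API

Orientations are given as [roll, pitch, yaw] about the fixed x, y, z axes, in that order (R = Rz(yaw) Ry(pitch) Rx(roll)).
In Python, from station import ctrl gives the robot as it stands. The module is installed in compiled form; this text tells all that it offers.
- The arm moves only by the shell command python3 -m creep 'ROWS' [OPENING] [FORCE]. ROWS is a JSON object of lists of equal length, an entry for each row: "xyz": the shift along the tool's x, y, z in mm, a list of three; "spin": the turn about the tool's z in rad. In form: {"xyz": [[tx, ty, tz], ...], "spin": [spin, ...]}. A call has 1 to 5 rows; each row shifts and turns the commanded pose from where the row before left it, along the tool's axes as they then stand; what a row does not reach is not made up. A row lasts 1/8 s, in which the tool goes at most 62.5 mm and 10.7 degrees, less where a joint would pass 70% of its speed; a pose out of reach is approached as far as the arm can. A call with a gripper value outside its range is refused whole. OPENING is the finger opening in mm, from 0 to 94, set as the call begins (- or left out, the last holds). The fingers move at their own pace and stop on an object; FORCE is the grip in N (left out, the last holds). Time passes only in rows, so rows that do not move let the fingers close. It gives the time, the measured TCP pose, the force and the opening at its end, in the units of the state.
- ctrl.get_obs(): the state, without advancing time (a new reading comes with each control period).
- ctrl.camera(name): name is "side" or "top" or "wrist"; returns the picture (480x640x3 uint8, red, green, blue); there is no depth.
- ctrl.camera_model(name): a dict with "fx", "fy", "cx", "cy" (pixels), "R" (3x3) and "t" (3): a world point X has camera coordinates R X + t. Camera axes: x right, y down, z forward; pixel columns grow to the right and rows downward; lengths in m; the calibration is good to about 2 mm. A picture is of the moment at which its call begins: read the wrist's pose just before it. camera_model takes no time and is no camera call; for the wrist camera it gives the pose at the moment of the call.
- ctrl.hand_in(): hands the job in, once; it reports no verdict.
The state is a dict: "time_s": time; "qpos": joint angles; "joint_vel": joint speeds; "tau": joint torques, N m; "ee_pos": TCP position; "eef_rot": TCP orientation; "force": force on the tool from outside, world axes, zero at the start; "moment": the same for the moment, N m; "grip_width": finger opening in m.
Only numpy, scipy, OpenCV 4.12 (cv2) and the standard library are available. Lean on these libraries where they do the work, as an engineer would, in place of code of your own. Each camera call takes 0.05 s, during which the arm holds its last target.

### The job

Set the sash clamp on the glue-up rack for the wooden rail lying in it: slide the tail jaw along the bar towards the rail, to the nearest hole in the bar that still clears the rail's end. Lock it there with the steel pin from the drilled block: through both cheeks of the jaw and the bar between them, pushed home until its collar sits on the cheek, then let go. Leave the rail where it lies and do not disturb the glue bottle, the mug or the try square.

Things in the scene. Friction and masses are not known exactly. Their poses are not given: they have to be found in the camera images.
- pin_head (a point): Steel clamp pin, about 70 g, standing nose down in a drilled wooden block. Point: centre of its head, a flat tab 10 mm thick (x), 24 mm wide (y), 26 mm high (z), where it is gripped. z runs up the pin. Under the tab a collar 21 mm across, 4 mm thick, underside 17 mm below this point; then a round 11 mm shaft, 48 mm long, its last 8 mm a cone down to a 6 mm nose.
- pin_shoulder (a point): Centre of the underside of the pin's collar, on its axis; it sits on the cheek when the pin is home. Axes as pin_head.
- pin_nose (a point): The pin's nose end, on its axis, 48 mm below pin_shoulder and 65 mm below pin_head. Axes as pin_head.
- bit_block: Fixed wooden block 50 x 130 mm (x, y), 38 mm high, origin under its centre. The pin stands in the 13 mm, 32 mm deep hole near its +y end, 16 mm of shaft showing; it lifts straight out. Thin fixed bits stand in the rest of the block, the nearest 50 mm from the pin, none above 85 mm over the bench.
- jaw_hole (a point): Mouth of the pin hole in the tail jaw's upper cheek. Sash clamp on its side on a rack sloping 30 deg up and away from the robot. Jaw: grey yoke over the flat bar; two cheeks 12 mm thick, 50 mm along the bar, 36 mm wide, a 13 mm hole in each. z: hole axis, out of the slope; y: along the bar to the rail; x: up the slope. Bar's upper face 12.5 mm below. Nothing around is higher than the cheek.
- jaw_under (a point): Outer end of the hole in the lower cheek, 35 mm below jaw_hole along z; free space under it. Between the cheeks runs the fixed bar, 34 mm wide, 10 mm thick, 13 mm through holes every 40 mm on its centre line. Those under the jaw are covered and where they fall along the bar is not measured: find them by eye on the open bar or by feel. Axes as jaw_hole.
- jaw_face (a point): Centre of the jaw's flat clamping face (40 x 35 mm), on the jaw head above the bar's upper edge, looking along +y at the rail's end; 30 mm along +y, 36 mm along +x, 17.5 mm along -z from jaw_hole, same axes. The jaw slides only along y, friction about 2.5 N, stays where left; move it by its 22 mm thick head, its cheeks, or with the pin's nose in its upper hole.
- rail_end (a point): Centre of the tail-jaw end of the loose wooden rail, 35 x 28 x 200 mm, about 0.16 kg, lying along the bar's upper edge on the rack, facing the jaw. y: along the rail, away from the jaw; z upright. Its top is 3.5 mm lower than the cheek's. At the start 55 to 145 mm lie free between it and the jaw face.
- glue_mid (a point): Bystander: white glue bottle, 56 mm thick, 150 mm high, standing on the bench; point half-way up, z up.
- mug_mid (a point): Bystander: white mug, 80 mm across, 95 mm high, standing on the bench; point half-way up, z up.
- square_stock (a point): Bystander: try square lying flat on the bench, wooden stock 100 x 18 x 18 mm with a thin 130 mm steel blade along its x; point at the centre of the stock.

How it is judged:
At the end, for the whole second after the job is handed in: Pin through both cheeks and the bar, collar within 4 mm of the cheek hole's mouth, axes within 7 degrees; jaw face clear of the rail's end by at most 45 mm; rail within 12 mm, bottle, mug and square within 30 mm of where they were; all let go and at rest (distance between pin_shoulder and jaw_hole below 0.004 m and angle between the z axis of pin_shoulder and the z axis of jaw_hole, either way round below 0.12 rad and y of rail_end in the frame of jaw_face between -0.002 and 0.045 m and distance of rail_end from where it was at the start of the episode below 0.012 m and distance of each of glue_mid, mug_mid, square_stock from where it was at the start of the episode below 0.03 m and linear speed of pin below 0.02 m/s); the robot touches nothing.
It fails at once if the rail is pushed out of its place (distance of rail_end from where it was at the start of the episode above 0.02 m).
It fails at once if the glue bottle, mug or try square is disturbed (distance of any of glue_mid, mug_mid, square_stock from where it was at the start of the episode above 0.04 m).
It also fails if it takes over 61 s, if anything falls off the work surface, if the arm or the gripper's body presses on something with over 40 N, if the wrist force passes 120 N, or if a joint passes its speed limit or range.

## Working session

There is one attempt and no reset: what is moved stays moved. The work goes in short steps, Python scripts to look and compute and a shell command to move; the robot and the scene stay as the last step left them, time stands still between calls to the robot, and variables do not carry over. Pictures are saved under pics/ and viewed, and the job is handed in when it is done.

```bash
mkdir -p pics; ls; python3 - <<'E'
from station import ctrl
import cv2
o=ctrl.get_obs(); print({k:o[k] for k in('time_s','ee_pos','eef_rot','grip_width','force')}, ctrl.tip_reach)
for n in('side','top','wrist'):
    m=ctrl.camera_model(n); print(n,m)
    cv2.imwrite(f'pics/{n}0.png',ctrl.camera(n)[:,:,::-1])
E
```

```text
pics
{'time_s': 0.0, 'ee_pos': array([ 0.24247609, -0.49337168,  0.19548762]), 'eef_rot': array([-3.14047027e+00, -6.53751656e-05,  4.56801384e-01]), 'grip_width': 0.09365006198866606, 'force': array([ 0.45105933, -0.00105767,  0.83752935])} 0.022
side {'fx': 510.85760456558, 'fy': 510.85760456558, 'cx': 318.39618450603524, 'cy': 230.524826387274, 'R': array([[-0.74984222, -0.66153913, -0.01013046],
       [-0.30569571,  0.3599984 , -0.8814484 ],
       [ 0.58675956, -0.65785039, -0.47217167]]), 't': array([0.39168733, 0.27380511, 0.95348055])}
top {'fx': 566.6591238996427, 'fy': 566.6591238996427, 'cx': 327.548086205939, 'cy': 234.1193911558059, 'R': array([[ 0.00690497, -0.99993439, -0.00913961],
       [-0.98236379, -0.00507524, -0.18691076],
       [ 0.18685211,  0.01026903, -0.98233438]]), 't': array([-0.01350586,  0.53435702,  1.07482035])}
wrist {'fx': 336.95081511438667, 'fy': 336.95081511438667, 'cx': 319.82818648260445, 'cy': 238.64952518400392, 'R': array([[ 0.44003316, -0.8979792 , -0.00204167],
       [-0.86653084, -0.42521691,  0.26137117],
       [-0.23557403, -0.11324281, -0.96523621]]), 't': array([-0.55035202, -0.02773658,  0.3928893 ])}
```

View pics/side0.png

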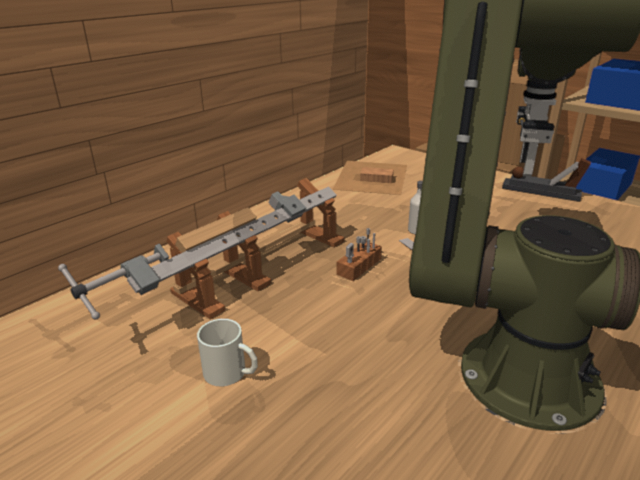

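View pics/top0.png

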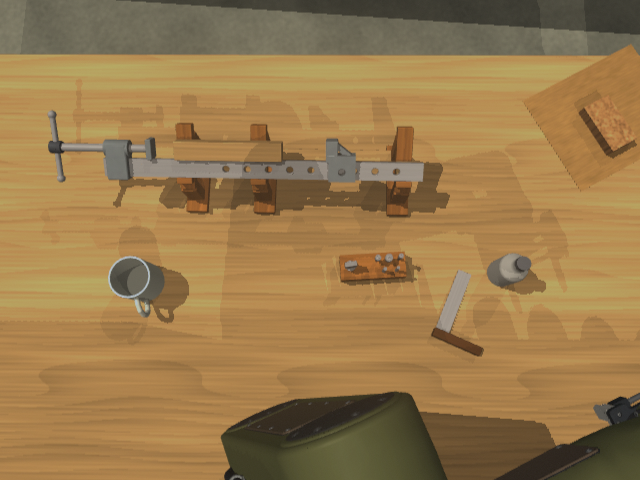

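View pics/wrist0.png

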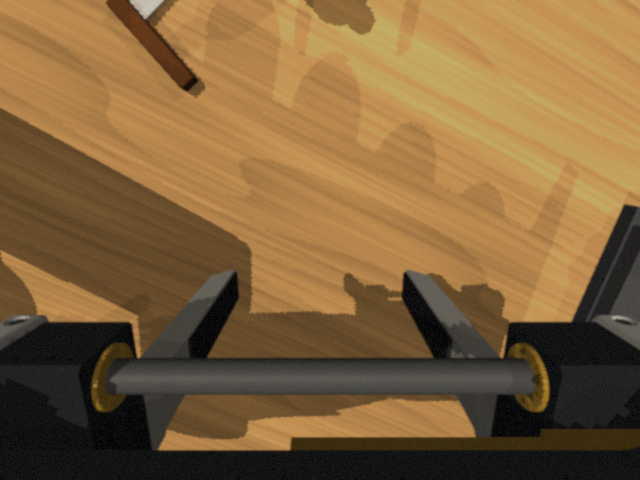

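```bash
cat > h.py <<'E'
import numpy as np,cv2
from station import ctrl
M={n:ctrl.camera_model(n) for n in('side','top')}
def proj(m,X):
    c=m['R']@np.array(X)+m['t']; return np.array([m['fx']*c[0]/c[2]+m['cx'],m['fy']*c[1]/c[2]+m['cy']])
def ray(m,uv):
    d=m['R'].T@np.array([(uv[0]-m['cx'])/m['fx'],(uv[1]-m['cy'])/m['fy'],1]); return -m['R'].T@m['t'],d/np.linalg.norm(d)
def tri(*obs):
    A=np.zeros((3,3));b=np.zeros(3);rs=[ray(m,uv) for m,uv in obs]
    for o,d in rs:
        P=np.eye(3)-np.outer(d,d);A+=P;b+=P@o
    X=np.linalg.solve(A,b); return X,max(np.linalg.norm((np.eye(3)-np.outer(d,d))@(X-o)) for o,d in rs)
def atz(m,uv,z):
    o,d=ray(m,uv); return o+d*(z-o[2])/d[2]
def crop(src,x0,y0,w,h,s,out):
    im=cv2.imread(src)[y0:y0+h,x0:x0+w]; cv2.imwrite(out,cv2.resize(im,None,fx=s,fy=s,interpolation=cv2.INTER_CUBIC))
E
python3 - <<'E'
from h import *
crop('pics/top0.png',210,115,225,110,3.5,'pics/topc.png')
crop('pics/side0.png',210,170,160,120,5,'pics/sidec.png')
crop('pics/top0.png',325,240,100,60,8,'pics/topb.png')
E
```

```text
(no output)
```

View pics/topc.png

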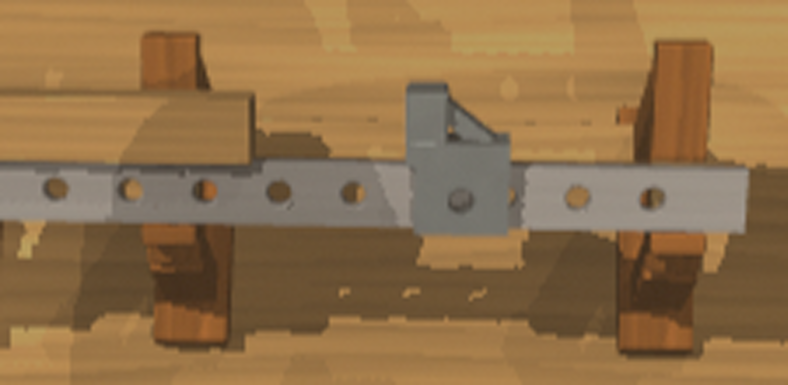

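View pics/sidec.png

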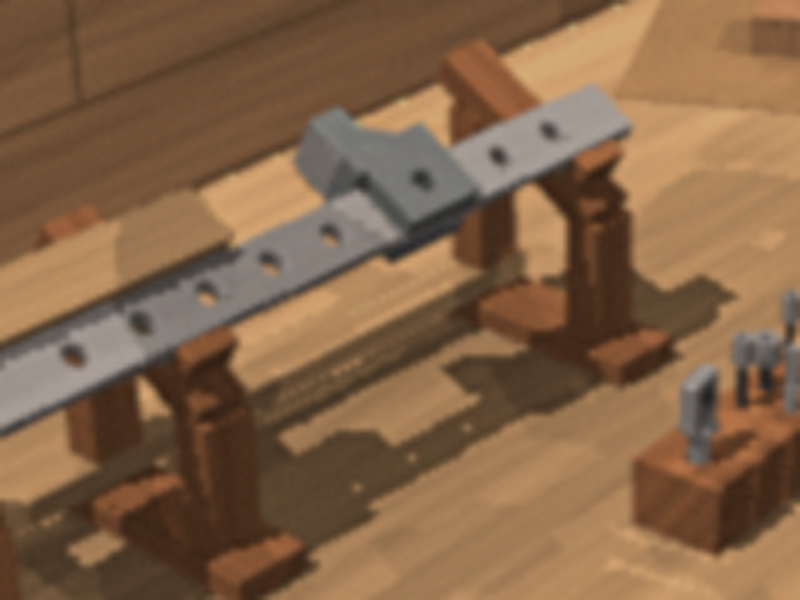

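View pics/topb.png

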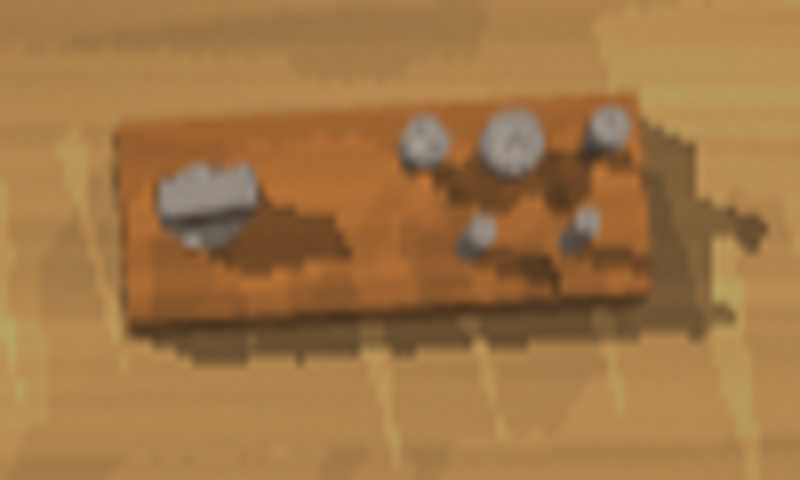

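```bash
cat >> h.py <<'E'
T=lambda x,y:(M['top'],(210+(x+.5)/3.5-.5,115+(y+.5)/3.5-.5))
S=lambda x,y:(M['side'],(210+(x+.5)/5-.5,170+(y+.5)/5-.5))
B=lambda x,y:(M['top'],(325+(x+.5)/8-.5,240+(y+.5)/8-.5))
E
python3 - <<'E'
from h import *
np.set_printoptions(precision=4,suppress=True)
t=[(55,188),(130,188),(204,190),(278,192),(352,193),(578,196),(652,198)]
s=[(72,354),(140,322),(206,292),(268,262),(330,233),(498,156),(548,130)]
P=[]
for a,b in zip(t,s): r=tri(T(*a),S(*b)); P.append(r[0]); print(r)
P=np.array(P); print(P[0]-P[4],P[4]-P[6],np.linalg.norm(P[0]-P[6])/8*1)
print('jaw',tri(T(460,200),S(422,179)))
print('rail top corner near bar',tri(T(252,163),S(234,237)))
print('pin tab top c',tri(B(209,185),S(702,372)))
print('pin block TR corner', tri(B(128,330),S(634,462)),tri(B(128,330),S(634,462)))
E
```

```text
(array([0.6427, 0.1815, 0.1366]), np.float64(0.0002178569676880118))
(array([0.643 , 0.1413, 0.1362]), np.float64(0.00025168478333922585))
(array([0.6421, 0.1016, 0.1361]), np.float64(0.00026474565765539))
(array([0.6413, 0.0621, 0.1366]), np.float64(0.0006268014042045851))
(array([0.6403, 0.0222, 0.1373]), np.float64(0.00017443516215515982))
(array([ 0.6394, -0.0986,  0.1363]), np.float64(5.497026514215512e-05))
(array([ 0.6383, -0.1376,  0.1379]), np.float64(0.0005516347123573876))
[ 0.0024  0.1593 -0.0007] [ 0.002   0.1598 -0.0006] 0.03988967937035176
jaw (array([ 0.6332, -0.0355,  0.1479]), np.float64(7.506197047500298e-05))
rail top corner near bar (array([0.6518, 0.0744, 0.1515]), np.float64(0.00030133567384300056))
pin tab top c (array([ 0.4711, -0.0558,  0.088 ]), np.float64(0.0013750411449087432))
pin block TR corner (array([ 0.458 , -0.0239,  0.0549]), np.float64(0.02086226682890491)) (array([ 0.458 , -0.0239,  0.0549]), np.float64(0.02086226682890491))
```

```bash
cat >> h.py <<'E'
from scipy.spatial.transform import Rotation as Ro
def Rt(o): return Ro.from_euler('xyz',o['eef_rot']).as_matrix()
def go(X):
    o=ctrl.get_obs(); d=Rt(o).T@(np.array(X)-o['ee_pos'])*1000
    print('t',round(o['time_s'],2),'pos',o['ee_pos'].round(4),'rpy',o['eef_rot'].round(3),'F',o['force'].round(1),'w',o['grip_width'].round(4),'delta mm',d.round(1))
def snap(n,out):
    m=ctrl.camera_model(n); cv2.imwrite(out,ctrl.camera(n)[:,:,::-1]); return m
E
python3 -m creep '{"xyz":[[0,0,0],[0,0,0],[0,0,0],[0,0,0]],"spin":[0.132,0.132,0.132,0]}' 60 10
python3 - <<'E'
from h import *
go([0.47,-0.056,0.196])
E
```

```text
time_s: 0.65
ee_pos: [0.2425, -0.4935, 0.1959]
eef_rot: [-3.141, 0.0, 0.062]
force: [0.2, -0.2, -0.0]
grip_width: 0.0605Traceback (most recent call last):
  File "<stdin>", line 2, in <module>
  File "h.py", line 24, in go
    print('t',round(o['time_s'],2),'pos',o['ee_pos'].round(4),'rpy',o['eef_rot'].round(3),'F',o['force'].round(1),'w',o['grip_width'].round(4),'delta mm',d.round(1))
                                                                                                                      ^^^^^^^^^^^^^^^^^^^^^
AttributeError: 'float' object has no attribute 'round'
```

```bash
sed -i "s/o\['grip_width'\].round(4)/round(float(o['grip_width']),4)/" h.py
python3 -m creep '{"xyz":[[0,0,-20],[28,-47,0],[28,-47,0],[28,-47,0],[28,-47,0]],"spin":[0,0,0,0,0]}'
python3 -m creep '{"xyz":[[28,-47,0],[28,-47,0],[28,-47,0],[28,-47,0],[20,-30,0]],"spin":[0,0,0,0,0]}'
python3 -m creep '{"xyz":[[0,0,0],[0,0,0]],"spin":[0,0]}'
python3 - <<'E'
from h import *
go([0.47,-0.056,0.15])
print(snap('wrist','pics/w1.png'))
E
```

```text
time_s: 1.27
ee_pos: [0.3434, -0.2975, 0.2161]
eef_rot: [3.142, -0.0, 0.064]
force: [1.2, -0.5, 0.0]
grip_width: 0.0598
time_s: 1.9
ee_pos: [0.4621, -0.0714, 0.2161]
eef_rot: [-3.142, -0.0, 0.066]
force: [0.7, 0.2, -0.2]
grip_width: 0.0605
time_s: 2.15
ee_pos: [0.4612, -0.0738, 0.2159]
eef_rot: [3.142, 0.0, 0.063]
force: [0.1, 0.1, 0.6]
grip_width: 0.0601
t 2.15 pos [ 0.4612 -0.0738  0.2159] rpy [3.142 0.    0.063] F [0.1 0.1 0.6] w 0.0601 delta mm [  9.9 -17.2  65.9]
{'fx': 336.95081511438667, 'fy': 336.95081511438667, 'cx': 319.82818648260445, 'cy': 238.64952518400392, 'R': array([[ 6.15794535e-02, -9.98101766e-01, -9.14562653e-04],
       [-9.63180728e-01, -5.96651544e-02,  2.62150635e-01],
       [-2.61707579e-01, -1.52622037e-02, -9.65026532e-01]]), 't': array([-0.10308903,  0.40670283,  0.53098957])}
```

View pics/w1.png

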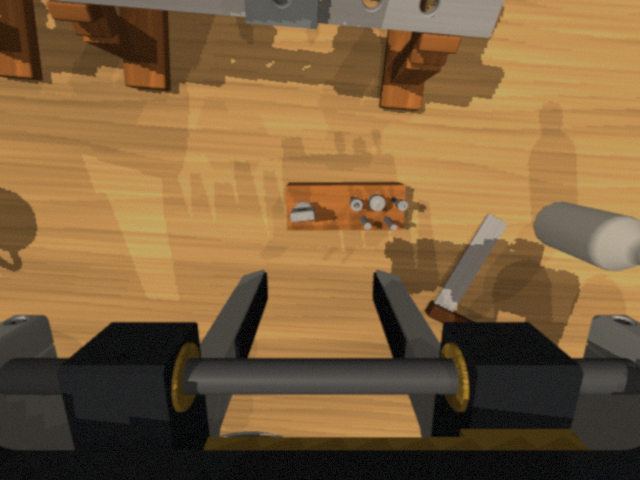

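```bash
python3 - <<'E'
from h import *
crop('pics/w1.png',280,170,140,75,5.7,'pics/w1c.png')
E
```

```text
(no output)
```

View pics/w1c.png

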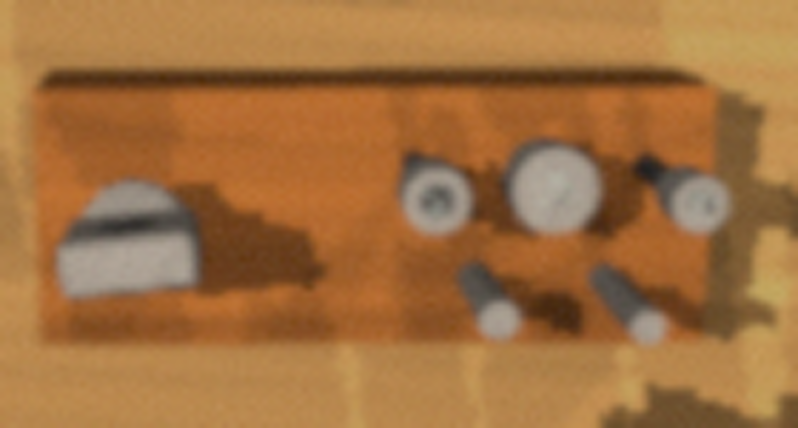

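```bash
python3 - <<'E'
from h import *
m=ctrl.camera_model('wrist')
W=lambda x,y:(m,(280+(x+.5)/5.7-.5,170+(y+.5)/5.7-.5))
print(tri(W(129,267),B(209,185)),tri(W(129,267),S(702,372)),tri(W(129,267),B(209,185),S(702,372)))
for z in(.083,.084,.088): print(z,atz(*W(129,267),z),atz(*B(209,185),z))
c=[atz(*W(*p),.084) for p in((58,254),(195,236),(198,284),(66,297))]
c=np.array(c);print(c, np.linalg.norm(np.diff(c,axis=0),axis=1))
d=c[0]+c[3]-c[1]-c[2];print('yaw',np.arctan2(-d[0],d[1]))
E
python3 -m creep '{"xyz":[[0,0,0]],"spin":[-0.1]}'
```

```text
(array([ 0.47204802, -0.05631396,  0.08758607]), np.float64(0.0013369102003504482)) (array([ 0.47136221, -0.05779756,  0.08678746]), np.float64(0.00031917503521749097)) (array([ 0.4715656 , -0.05666804,  0.08727005]), np.float64(0.0018361397191113912))
0.083 [ 0.47083079 -0.05742994  0.083     ] [ 0.47296123 -0.05514855  0.083     ]
0.084 [ 0.47103562 -0.05747175  0.084     ] [ 0.47282253 -0.05511748  0.084     ]
0.088 [ 0.47185493 -0.05763899  0.088     ] [ 0.47226773 -0.05499323  0.088     ]
[[ 0.47255492 -0.04529945  0.084     ]
 [ 0.477068   -0.06841029  0.084     ]
 [ 0.46879393 -0.06938524  0.084     ]
 [ 0.46515684 -0.04694428  0.084     ]] [0.02354737 0.00833132 0.02273379]
yaw 0.1770475921814791
time_s: 2.33
ee_pos: [0.4611, -0.0744, 0.2161]
eef_rot: [3.142, 0.0, 0.162]
force: [0.3, 0.4, -0.4]
grip_width: 0.0597
```

```bash
python3 - <<'E'
from h import *
go([0.4713,-0.0565,0.125])
E
```

```text
t 2.33 pos [ 0.4611 -0.0744  0.2161] rpy [3.142 0.    0.162] F [ 0.3  0.4 -0.4] w 0.0597 delta mm [ 13.  -16.1  91.1]
```

```bash
python3 -m creep '{"xyz":[[13,-16,0],[0,0,45],[0,0,46],[0,0,0],[0,0,0]],"spin":[0,0,0,0,0]}'
python3 - <<'E'
from h import *
go([0.4713,-0.0565,0.081])
snap('wrist','pics/w2.png')
E
```

```text
time_s: 2.95
ee_pos: [0.4724, -0.0563, 0.1268]
eef_rot: [3.141, -0.002, 0.16]
force: [0.4, 0.1, 0.2]
grip_width: 0.0599
t 2.95 pos [ 0.4724 -0.0563  0.1268] rpy [ 3.141e+00 -2.000e-03  1.600e-01] F [0.4 0.1 0.2] w 0.0599 delta mm [-1.2 -0.  45.8]
```

View pics/w2.png

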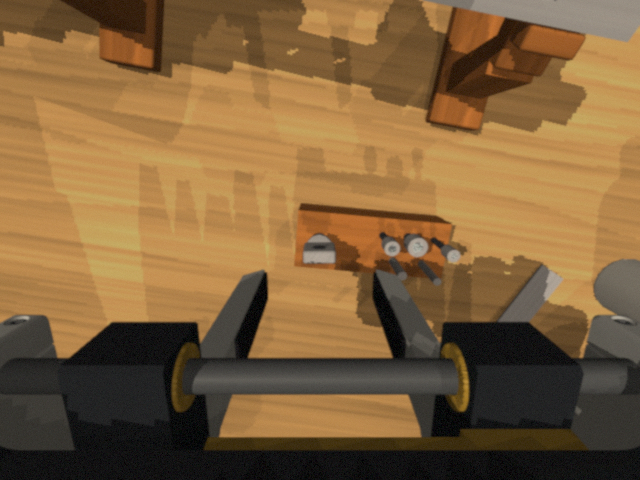

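```bash
python3 - <<'E'
from h import *
crop('pics/w2.png',290,225,60,50,12,'pics/w2c.png')
E
```

```text
(no output)
```

View pics/w2c.png

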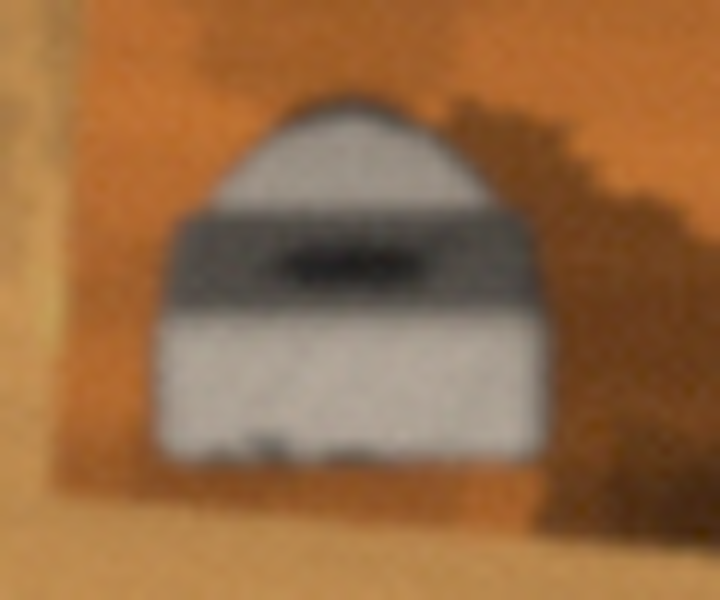

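```bash
python3 - <<'E'
from h import *
m=ctrl.camera_model('wrist'); uv=(290+352.5/12-.5,225+383.5/12-.5)
for z in(.084,.087): X=atz(m,uv,z); print(X,(m['R']@X+m['t'])[2])
o,d=ray(m,uv); print(tri((m,uv),B(209,185),S(702,372)))
go([0.4713,-0.0565,0.081])
E
```

```text
[ 0.47195286 -0.05681306  0.084     ] 0.2448199271379713
[ 0.47291917 -0.05666685  0.087     ] 0.24166915943624087
(array([ 0.47199773, -0.05641581,  0.08692913]), np.float64(0.0016854558613684496))
t 3.0 pos [ 0.4727 -0.0562  0.1271] rpy [ 3.141e+00 -3.000e-03  1.600e-01] F [ 0.2 -0.6  0.5] w 0.0596 delta mm [-1.5 -0.  46.1]
```

```bash
python3 -m creep '{"xyz":[[-0.5,0,30],[0,0,15],[0,0,0]],"spin":[0,0,0]}'
python3 -m creep '{"xyz":[[0,0,0],[0,0,0],[0,0,0],[0,0,0]],"spin":[0,0,0,0]}' 10 15
python3 - <<'E'
from h import *
go([0.4713,-0.0565,0.081])
E
```

```text
time_s: 3.38
ee_pos: [0.4713, -0.0558, 0.0802]
eef_rot: [-3.141, 0.0, 0.161]
force: [0.1, -0.2, 0.2]
grip_width: 0.0599
time_s: 3.88
ee_pos: [0.4713, -0.0557, 0.0802]
eef_rot: [3.142, -0.0, 0.161]
force: [-0.5, -0.4, -0.5]
grip_width: 0.023
t 3.88 pos [ 0.4713 -0.0557  0.0802] rpy [ 3.142 -0.     0.161] F [-0.5 -0.4 -0.5] w 0.023 delta mm [-0.1  0.8 -0.8]
```

```bash
python3 -m creep '{"xyz":[[0,0,-10],[0,0,-10],[0,0,-8],[0,0,0],[0,0,0]],"spin":[0,0,0,0.1755,0]}'
python3 -m creep '{"xyz":[[0,0,0]],"spin":[0]}' 10 6
python3 - <<'E'
from h import *
go([0.4713,-0.0565,0.108])
snap('wrist','pics/w3.png')
snap('side','pics/s3.png')
crop('pics/s3.png',290,200,140,100,5.7,'pics/s3c.png')
E
```

```text
time_s: 4.5
ee_pos: [0.4713, -0.0557, 0.1085]
eef_rot: [3.141, -0.0, -0.014]
force: [-0.0, 1.0, 0.9]
grip_width: 0.0097
time_s: 4.62
ee_pos: [0.4712, -0.0557, 0.1081]
eef_rot: [-3.142, 0.0, -0.011]
force: [0.0, 0.0, 0.3]
grip_width: 0.01
t 4.62 pos [ 0.4712 -0.0557  0.1081] rpy [-3.142  0.    -0.011] F [0.  0.  0.3] w 0.01 delta mm [0.1 0.8 0.1]
```

View pics/w3.png

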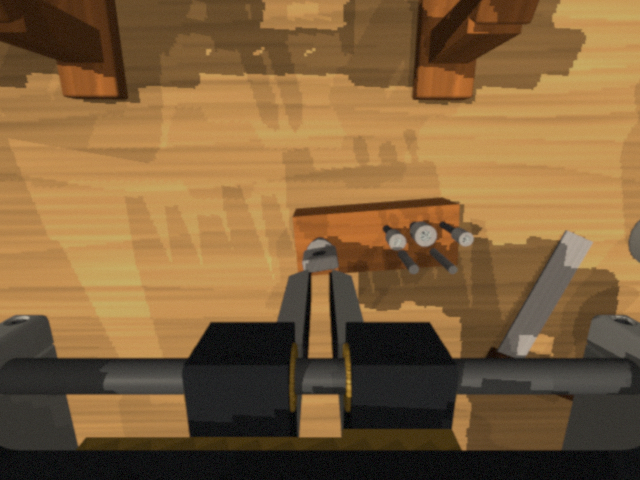

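View pics/s3c.png

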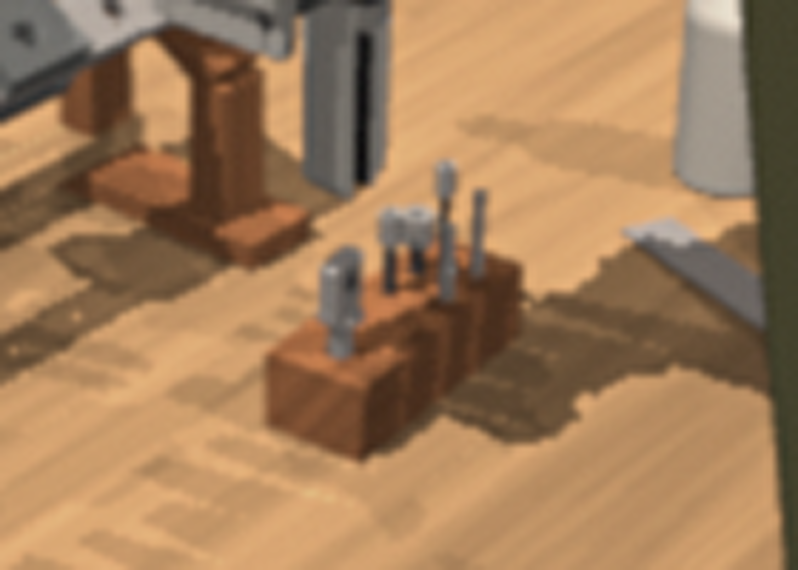

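```bash
python3 - <<'E'
from h import *
o=ctrl.get_obs(); tip=o['ee_pos']+Rt(o)@[0,0,.022]
p=proj(M['side'],tip); print(tip,p,(p-[290,200])*5.7); print(proj(ctrl.camera_model('wrist'),tip), proj(M['top'],tip))
print(proj(M['side'],[.472,-.0565,.084]))
snap('top','pics/t3.png')
crop('pics/t3.png',300,215,130,90,6,'pics/t3c.png')
crop('pics/w3.png',260,190,140,100,5.7,'pics/w3c.png')
E
```

```text
[ 0.47121139 -0.05572615  0.08607681] [349.37560794 244.61909637] [338.44096527 254.32884929]
[318.08102647 265.42049845] [351.04207752 263.37942259]
[349.302071   245.14207711]
```

View pics/t3c.png

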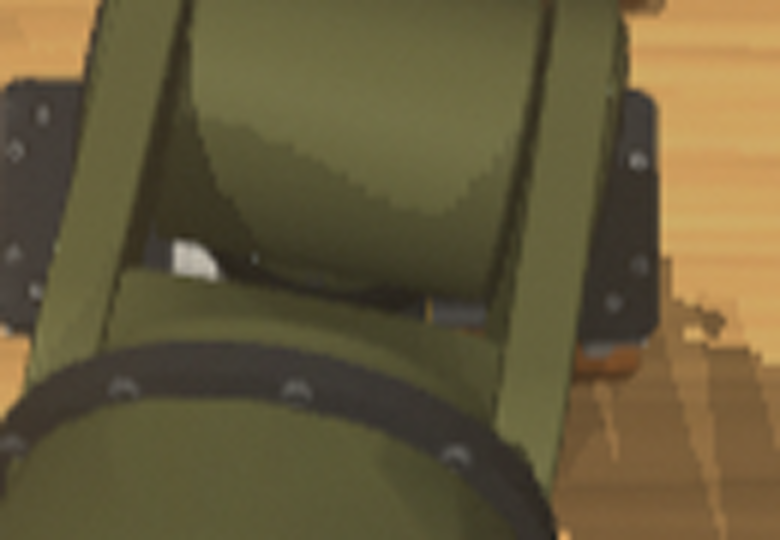

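View pics/w3c.png

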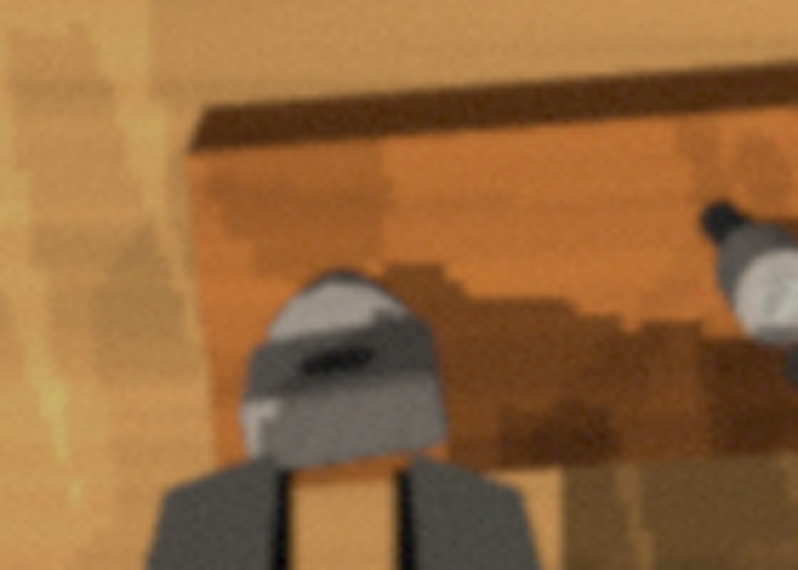

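```bash
python3 - <<'E'
from h import *
m=ctrl.camera_model('wrist'); o=ctrl.get_obs(); print(o['ee_pos'])
for z in(.08,.09,.1,.11,.12,.13):
  print(z,[ (proj(m,[o['ee_pos'][0]+dx,-.0557,z])-[260,190])*5.7 for dx in(-.008,.008)], [(proj(M['side'],[.4713+dx,-.0557,z])-[290,200])*5.7 for dx in(-.008,.008)])
# candidates: mid tip
print(tri((m,(260+342/5.7,190+458/5.7)),(M['side'],(290+345/5.7,200+195/5.7))))
E
```

```text
[ 0.47120023 -0.05573314  0.10803917]
0.08 [array([332.15973615, 475.50511559]), array([330.11448862, 349.10286423])] [array([352.91508976, 272.96214316]), array([323.14086136, 260.66335143])]
0.09 [array([331.69230825, 506.70978245]), array([329.54770246, 375.32036668])] [array([353.41295106, 252.29790491]), array([323.5205161 , 240.10972585])]
0.1 [array([331.18250674, 540.7432368 ]), array([328.92850375, 403.96228567])] [array([353.91468273, 231.47302361]), array([323.90309962, 219.39754252])]
0.11 [array([330.62429615, 578.00839734]), array([328.24926994, 435.38121428])] [array([354.42033005, 210.48561871]), array([324.28864595, 198.5249596 ])]
0.12 [array([330.01043761, 618.98851659]), array([327.50082502, 470.00160109])] [array([354.92993906, 189.33378017]), array([324.67718964, 177.49010658])]
0.13 [array([329.3321733 , 664.26825235]), array([326.67202264, 508.33903735])] [array([355.44355649, 168.01556792]), array([325.06876578, 156.29108377])]
(array([ 0.47473143, -0.05917495,  0.11095171]), np.float64(0.0030054032145171556))
```

```bash
python3 - <<'E'
from h import *
crop('pics/w3.png',150,260,340,190,2.35,'pics/w3d.png')
crop('pics/s3.png',310,140,80,100,7,'pics/s3d.png')
E
```

```text
(no output)
```

View pics/s3d.png

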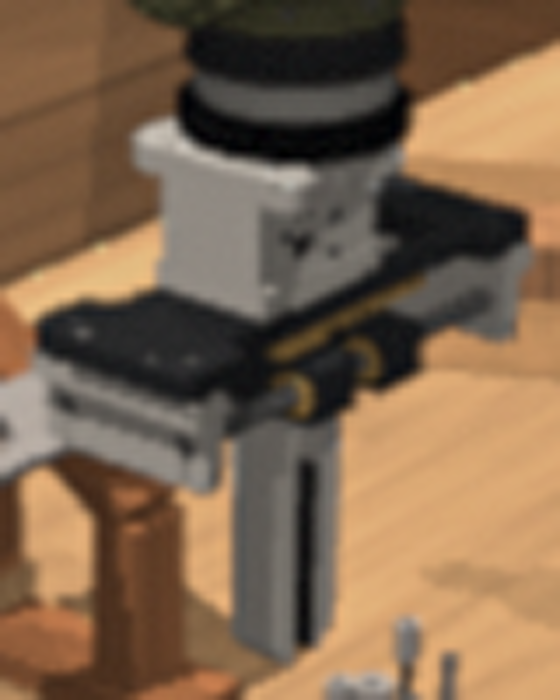

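View pics/s3.png

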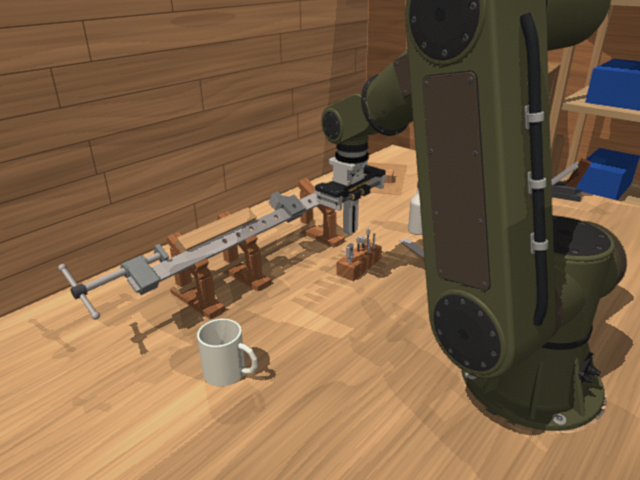

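```bash
python3 -m creep '{"xyz":[[0,0,0],[0,0,0],[0,0,0],[0,0,0],[0,0,0]],"spin":[-0.175,0,0,0,0]}' 50 15
python3 -m creep '{"xyz":[[1,0,10],[0,0,10],[0,0,10],[0,0,0],[0,0,0]],"spin":[0,0,0,0,0]}'
python3 - <<'E'
from h import *
go([0.472,-0.0565,0.06])
snap('wrist','pics/w4.png')
snap('side','pics/s4.png')
crop('pics/s4.png',310,190,80,90,7,'pics/s4c.png')
crop('pics/w4.png',230,200,180,120,4,'pics/w4c.png')
E
```

```text
time_s: 5.4
ee_pos: [0.4712, -0.0557, 0.108]
eef_rot: [-3.142, 0.0, 0.159]
force: [-0.2, -0.4, 0.1]
grip_width: 0.0496
time_s: 6.02
ee_pos: [0.4723, -0.0556, 0.0782]
eef_rot: [3.142, -0.0, 0.16]
force: [0.2, -0.8, -0.2]
grip_width: 0.0497
t 6.03 pos [ 0.4723 -0.0556  0.0782] rpy [ 3.142 -0.     0.16 ] F [ 0.2 -0.8 -0.2] w 0.0497 delta mm [-0.5  0.8 18.2]
```

View pics/s4c.png

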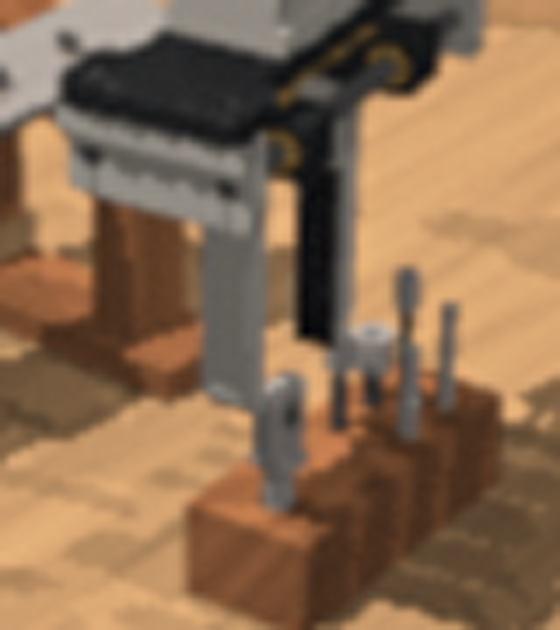

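View pics/w4c.png

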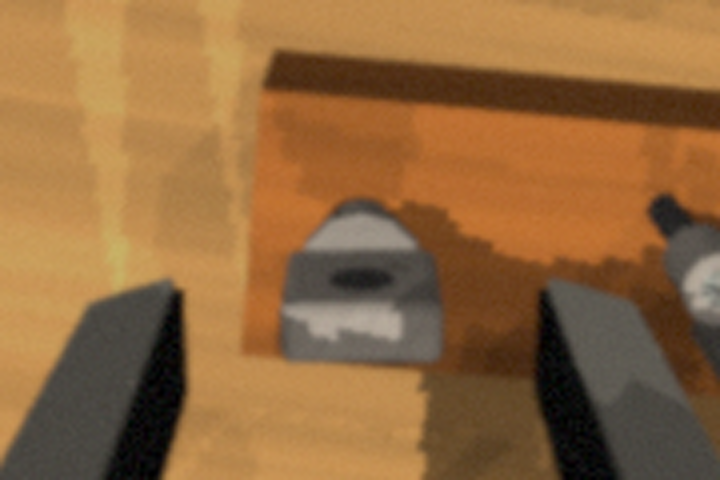

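```bash
python3 - <<'E'
from h import *
m=ctrl.camera_model('wrist')
for z in(.056,.07,.08,.09):
  for x in (.464,.480):
    X=[x,-.0306,z]
    print(X,((proj(M['side'],X)-[310,190])*7).round(),((proj(m,X)-[230,200])*4).round())
print(((proj(M['side'],[.472,-.0565,.084])-[310,190])*7).round(),((proj(m,[.472,-.0565,.084])-[230,200])*4).round())
# wrist inner top corners of tips: left (182,290) right(540,285) crop
for p in((178,285),(545,285)):
  uv=(230+p[0]/4,200+p[1]/4); print([atz(m,uv,z).round(4) for z in(.056,.07,.08,.09)])
E
```

```text
[0.464, -0.0306, 0.056] [245. 494.] [197. 284.]
[0.48, -0.0306, 0.056] [208. 478.] [210. 194.]
[0.464, -0.0306, 0.07] [245. 458.] [187. 316.]
[0.48, -0.0306, 0.07] [209. 443.] [200. 220.]
[0.464, -0.0306, 0.08] [246. 433.] [178. 341.]
[0.48, -0.0306, 0.08] [209. 417.] [192. 241.]
[0.464, -0.0306, 0.09] [246. 407.] [169. 368.]
[0.48, -0.0306, 0.09] [209. 392.] [183. 264.]
[275. 386.] [357. 328.]
[array([ 0.4634, -0.0274,  0.056 ]), array([ 0.4689, -0.0286,  0.07  ]), array([ 0.4729, -0.0294,  0.08  ]), array([ 0.4768, -0.0302,  0.09  ])]
[array([ 0.4731, -0.0881,  0.056 ]), array([ 0.478 , -0.0853,  0.07  ]), array([ 0.4815, -0.0832,  0.08  ]), array([ 0.485 , -0.0812,  0.09  ])]
```

```bash

python3 -m creep '{"xyz":[[0,0,8],[0,0,8],[0,0,0],[0,0,0]],"spin":[0,0,0,0]}'
python3 - <<'E'
from h import *
go([0.472,-0.0565,0.06])
snap('wrist','pics/w5.png')
snap('side','pics/s5.png')
crop('pics/s5.png',310,190,80,90,7,'pics/s5c.png')
crop('pics/w5.png',230,200,180,120,4,'pics/w5c.png')
E
```

```text
time_s: 6.62
ee_pos: [0.4723, -0.0556, 0.062]
eef_rot: [-3.142, 0.0, 0.16]
force: [0.4, 0.9, -0.7]
grip_width: 0.0502
t 6.62 pos [ 0.4723 -0.0556  0.062 ] rpy [-3.142  0.     0.16 ] F [ 0.4  0.9 -0.7] w 0.0502 delta mm [-0.4  0.9  2. ]
```

View pics/s5c.png

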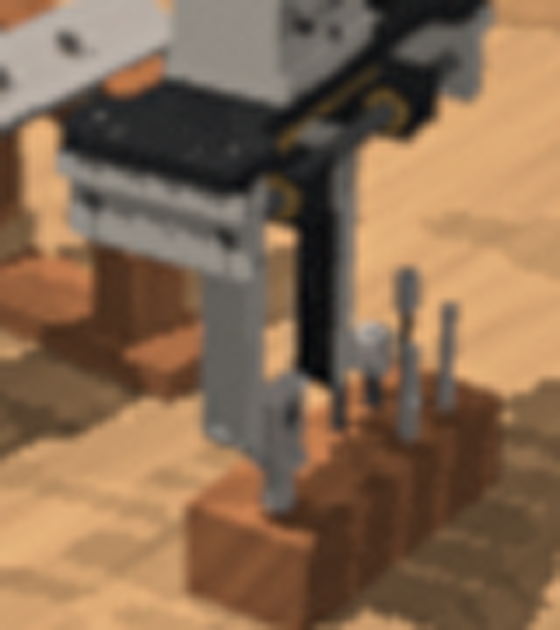

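View pics/w5c.png

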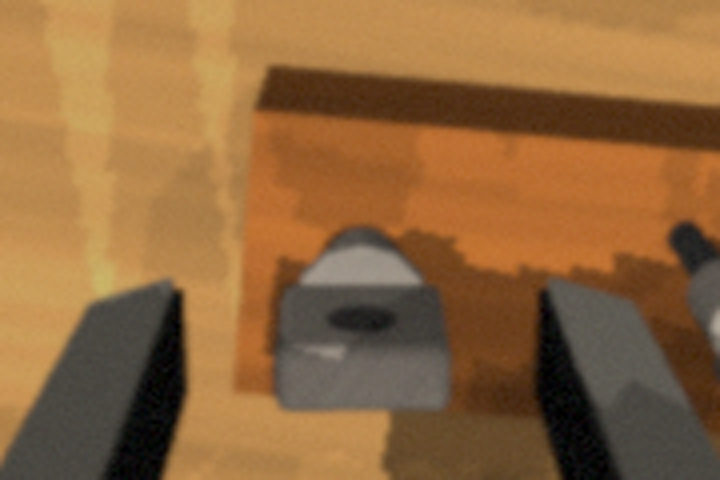

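```bash

python3 -m creep '{"xyz":[[0,0.8,5],[0,0,4],[0,0,0]],"spin":[0,0,0]}'
python3 -m creep '{"xyz":[[0,0,0],[0,0,0],[0,0,0],[0,0,0],[0,0,0]],"spin":[0,0,0,0,0]}' 10 15
python3 -m creep '{"xyz":[[0,0,0],[0,0,0]],"spin":[0,0]}' 10 15
python3 - <<'E'
from h import *
go([0.472,-0.0565,0.06])
snap('wrist','pics/w6.png')
snap('side','pics/s6.png')
crop('pics/s6.png',310,190,80,90,7,'pics/s6c.png')
crop('pics/w6.png',230,200,180,120,4,'pics/w6c.png')
E
```

```text
time_s: 7.1
ee_pos: [0.4721, -0.0563, 0.0526]
eef_rot: [-3.141, 0.001, 0.16]
force: [0.4, -0.6, 0.4]
grip_width: 0.0501
time_s: 7.72
ee_pos: [0.4724, -0.0564, 0.0531]
eef_rot: [3.142, -0.0, 0.16]
force: [-0.7, 0.1, 0.5]
grip_width: 0.0237
time_s: 7.98
ee_pos: [0.4724, -0.0564, 0.0531]
eef_rot: [3.142, -0.0, 0.16]
force: [0.1, -0.4, 2.6]
grip_width: 0.0237
t 7.97 pos [ 0.4724 -0.0564  0.0531] rpy [ 3.142 -0.     0.16 ] F [ 0.1 -0.4  2.6] w 0.0237 delta mm [-0.4  0.  -6.9]
```

View pics/s6c.png

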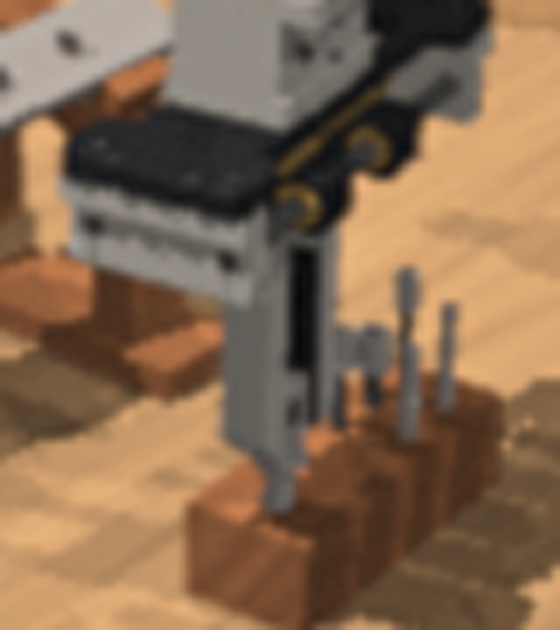

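View pics/w6c.png

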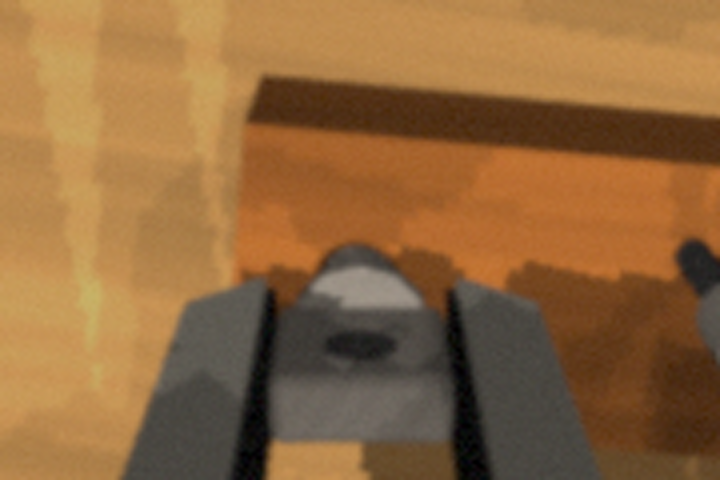

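```bash

python3 -m creep '{"xyz":[[0,0,-10],[0,0,-10],[0,0,-8],[0,0,0]],"spin":[0,0,0,0]}'
python3 - <<'E'
from h import *
go([0.472,-0.0565,0.08])
snap('wrist','pics/w7.png')
snap('side','pics/s7.png')
crop('pics/s7.png',310,170,80,100,6,'pics/s7c.png')
crop('pics/w7.png',230,200,180,120,4,'pics/w7c.png')
E
```

```text
time_s: 8.57
ee_pos: [0.4727, -0.0564, 0.0818]
eef_rot: [3.141, -0.001, 0.16]
force: [-0.2, 0.3, -0.5]
grip_width: 0.0234
t 8.57 pos [ 0.4727 -0.0564  0.0818] rpy [ 3.141e+00 -1.000e-03  1.600e-01] F [-0.2  0.3 -0.5] w 0.0234 delta mm [-0.7 -0.   1.8]
```

View pics/s7c.png

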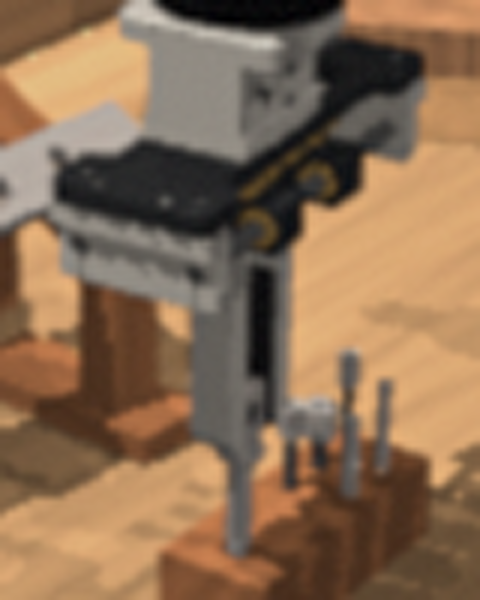

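View pics/w7c.png

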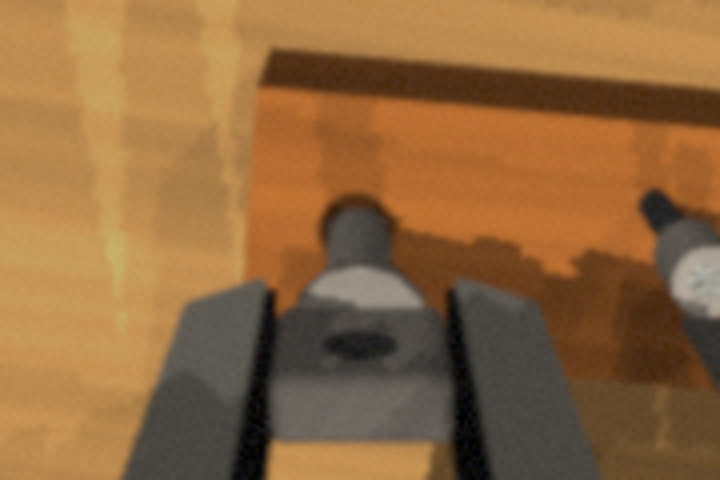

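```bash

python3 -m creep '{"xyz":[[0,0,0],[0,0,0]],"spin":[0.174,0]}' 10 8
python3 -m creep '{"xyz":[[-9,0,0.4],[-7,0,1.2],[-6.7,0,2],[-6.4,0,2.7],[-6.4,0,3.3]],"spin":[0,0,0,0,0]}'
python3 -m creep '{"xyz":[[0,0,0],[0,0,0]],"spin":[0,0]}' 10 8
python3 - <<'E'
from h import *
go([0.472,-0.0565,0.08])
snap('wrist','pics/w8.png')
snap('side','pics/s8.png')
crop('pics/s8.png',310,170,80,100,6,'pics/s8c.png')
crop('pics/w8.png',230,180,180,140,4,'pics/w8c.png')
E
```

```text
time_s: 8.93
ee_pos: [0.4722, -0.0563, 0.0807]
eef_rot: [-3.141, 0.001, -0.013]
force: [0.5, 0.0, -1.2]
grip_width: 0.0237
time_s: 9.55
ee_pos: [0.4364, -0.0559, 0.0713]
eef_rot: [3.142, -0.0, -0.013]
force: [0.3, 0.6, 0.7]
grip_width: 0.0243
time_s: 9.8
ee_pos: [0.4368, -0.0559, 0.0713]
eef_rot: [-3.142, 0.0, -0.014]
force: [-0.1, -0.0, -1.1]
grip_width: 0.0241
t 9.8 pos [ 0.4368 -0.0559  0.0713] rpy [-3.142  0.    -0.014] F [-0.1 -0.  -1.1] w 0.0241 delta mm [35.2  0.1 -8.7]
```

View pics/s8c.png

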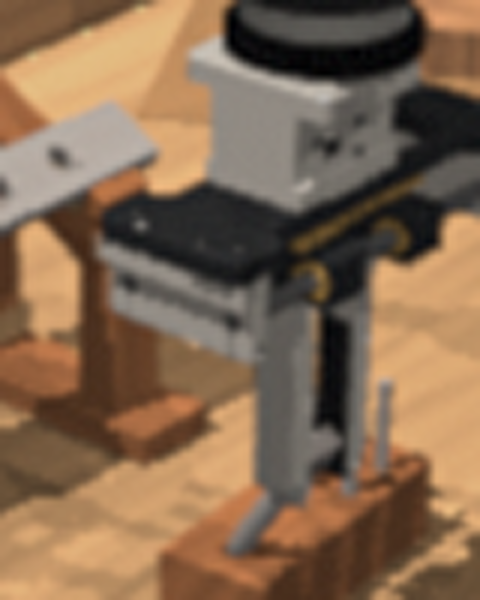

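View pics/w8c.png

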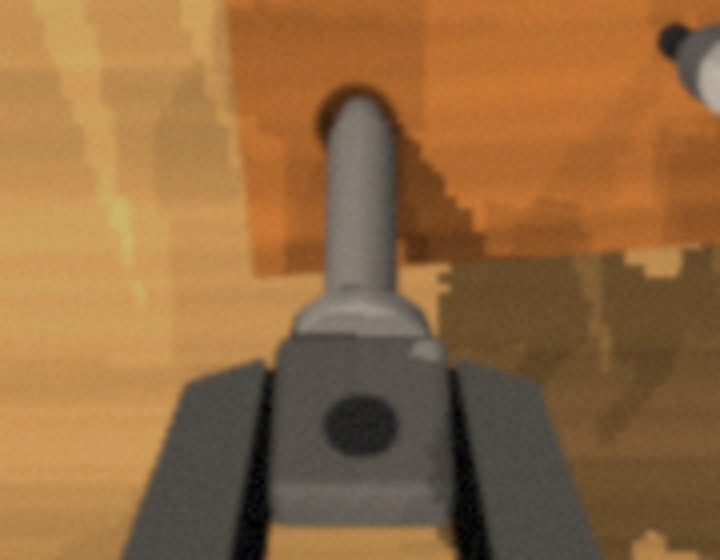

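```bash

python3 -m creep '{"xyz":[[0,0,0],[-4,0,-7],[-10,0,-17.3],[0,0,-40],[0,0,-30]],"spin":[0,0,0,0,0]}' 10 25
python3 -m creep '{"xyz":[[0,0,0],[0,0,0]],"spin":[0,0]}'
python3 - <<'E'
from h import *
go([0.5935,-0.0355,0.206])
m=snap('wrist','pics/w9.png')
m=snap('side','pics/s9.png')
crop('pics/s9.png',300,130,110,110,6,'pics/s9c.png')
crop('pics/w9.png',230,180,180,140,4,'pics/w9c.png')
E
```

```text
time_s: 10.52
ee_pos: [0.4228, -0.0557, 0.1677]
eef_rot: [3.141, -0.001, -0.014]
force: [0.2, -0.2, -0.8]
grip_width: 0.0235
time_s: 10.78
ee_pos: [0.4224, -0.0556, 0.165]
eef_rot: [-3.141, 0.001, -0.014]
force: [-0.3, -0.5, -1.0]
grip_width: 0.0239
t 10.78 pos [ 0.4224 -0.0556  0.165 ] rpy [-3.141e+00  1.000e-03 -1.400e-02] F [-0.3 -0.5 -1. ] w 0.0239 delta mm [170.8 -22.4 -41.1]
```

View pics/s9c.png

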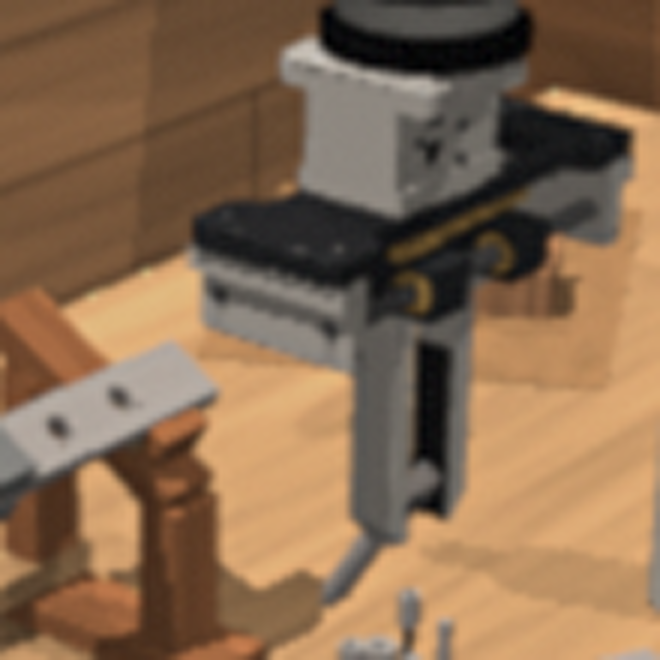

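View pics/w9c.png

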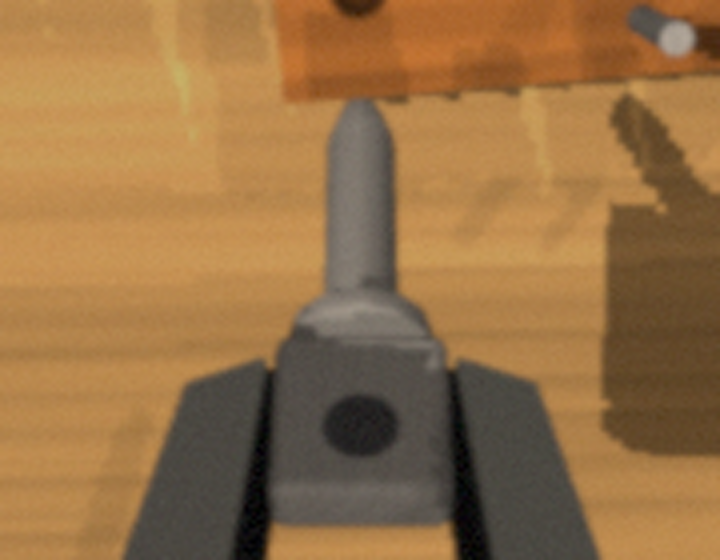

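```bash
python3 - <<'E'
from h import *
m=ctrl.camera_model('wrist'); o=ctrl.get_obs()
n,r=tri((m,(230+362.5/4-.5,180+103.5/4-.5)),(M['side'],(300+326.5/6-.5,130+598.5/6-.5)))
print(n,r,'rel tcp',n-o['ee_pos'])
for th in (24,27,30,33,36):
  a=np.radians(th); ax=np.array([-np.sin(a),0,np.cos(a)])
  c=n+ax*.048; print(th,((proj(m,c)-[230,180])*4).round(1), ((proj(M['side'],c)-[300,130])*6).round(), ((proj(m,n+ax*.078)-[230,180])*4).round(1))
E
```

```text
[ 0.46041084 -0.05760493  0.13080059] 0.00018717715281090668 rel tcp [ 0.03811642 -0.00205632 -0.03389282]
24 [363.3 293.5] [366. 510.] [365.  456.6]
27 [363.5 306.5] [371. 514.] [365.4 477.9]
30 [363.7 318.6] [375. 518.] [365.7 497.1]
33 [363.9 329.7] [380. 523.] [366.  514.3]
36 [364.1 340. ] [384. 528.] [366.3 529.5]
```

```bash

python3 -m creep '{"xyz":[[0,0,-42],[42,-6,0],[42,-6,0],[42,-6,0],[42,-6,0]],"spin":[0,0,0,0,0]}'
python3 -m creep '{"xyz":[[0,0,0],[0,0,0]],"spin":[0,0]}'
python3 - <<'E'
from h import *
go([0.5905,-0.0342,0.1904])
m=snap('wrist','pics/w10.png')
m=snap('side','pics/s10.png')
crop('pics/s10.png',240,120,110,110,6,'pics/s10c.png')
crop('pics/w10.png',230,180,180,140,4,'pics/w10c.png')
E
```

```text
time_s: 11.5
ee_pos: [0.5922, -0.0337, 0.2064]
eef_rot: [-3.141, 0.002, -0.014]
force: [-0.6, -0.3, 0.3]
grip_width: 0.0238
time_s: 11.75
ee_pos: [0.5905, -0.034, 0.2067]
eef_rot: [-3.141, 0.002, -0.014]
force: [0.1, -0.1, -0.2]
grip_width: 0.0238
t 11.75 pos [ 0.5905 -0.034   0.2067] rpy [-3.141e+00  2.000e-03 -1.400e-02] F [ 0.1 -0.1 -0.2] w 0.0238 delta mm [ 0.   0.2 16.3]
```

View pics/s10c.png

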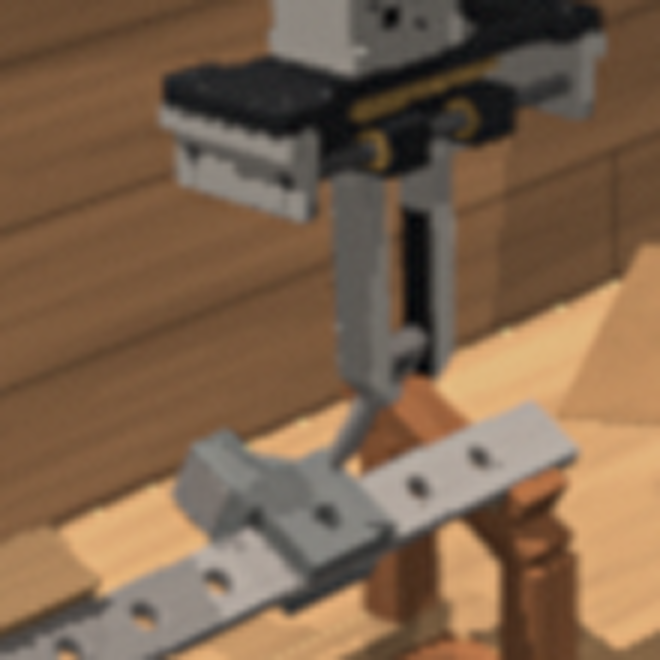

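View pics/w10c.png

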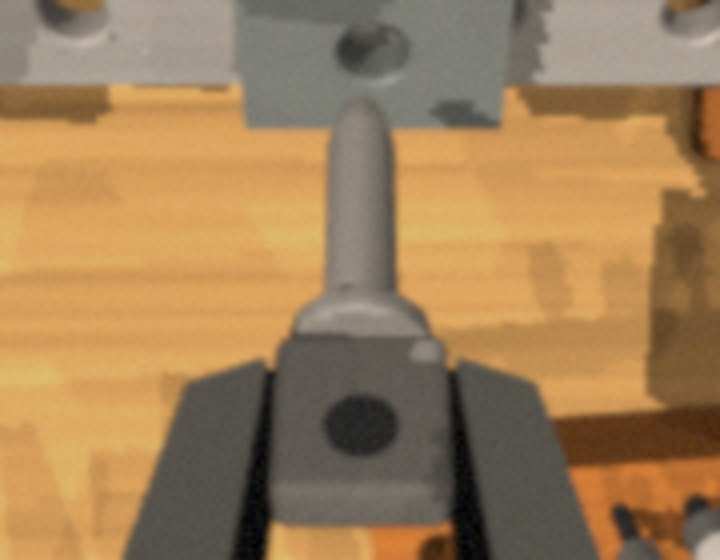

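```bash
python3 - <<'E'
from h import *
m=ctrl.camera_model('wrist')
print(atz(m,(230+373.5/4-.5,180+48.5/4-.5),.1477), tri((m,(230+373.5/4-.5,180+48.5/4-.5)),T(460,200),S(422,179)))
print(tri((m,(230+361.5/4-.5,180+104/4-.5)),(M['side'],(240+336.5/6-.5,120+464/6-.5))))
E
python3 -m creep '{"xyz":[[0,0,8],[0,0,8],[0,0,0],[0,0,0]],"spin":[0,0,0,0]}'
python3 - <<'E'
from h import *
go([0.5905,-0.0342,0.1904])
m=snap('wrist','pics/w11.png')
m=snap('side','pics/s11.png')
crop('pics/s11.png',240,140,90,90,8,'pics/s11c.png')
crop('pics/w11.png',280,180,80,60,9,'pics/w11c.png')
E
```

```text
[ 0.6346392  -0.03817758  0.1477    ] (array([ 0.63418899, -0.03682235,  0.14683572]), np.float64(0.0014292637772474494))
(array([ 0.62810129, -0.03629765,  0.17248407]), np.float64(0.0005651487324388021))
time_s: 12.35
ee_pos: [0.5912, -0.034, 0.1919]
eef_rot: [3.142, -0.0, -0.014]
force: [0.3, -0.2, -0.1]
grip_width: 0.024
t 12.35 pos [ 0.5912 -0.034   0.1919] rpy [ 3.142 -0.    -0.014] F [ 0.3 -0.2 -0.1] w 0.024 delta mm [-0.7  0.2  1.5]
```

View pics/s11c.png

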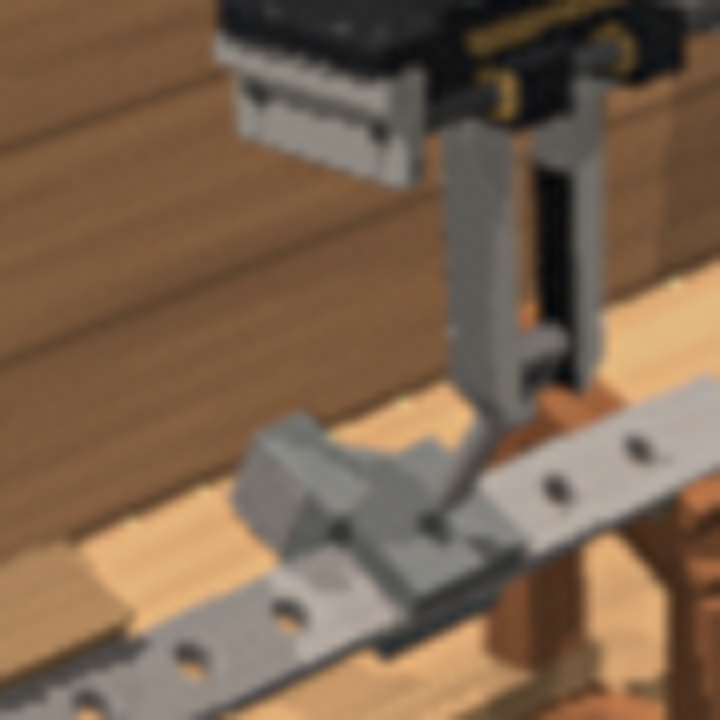

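View pics/w11c.png

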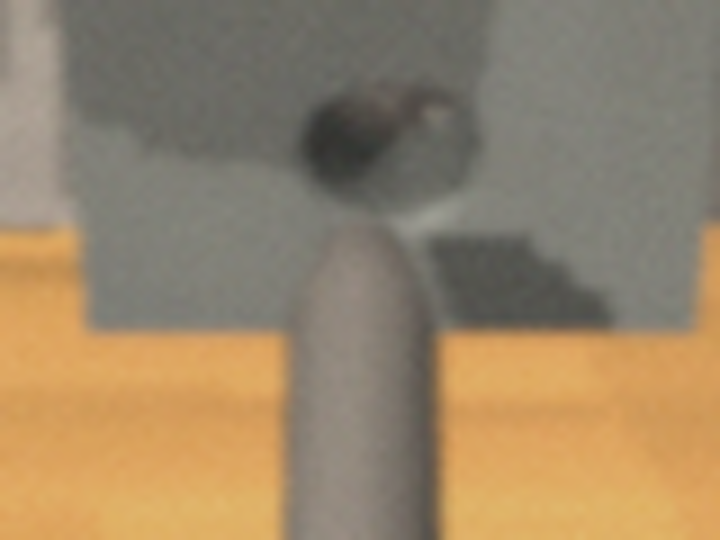

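```bash
python3 - <<'E'
from h import *
m=ctrl.camera_model('wrist')
w=lambda x,y:(280+(x+.5)/9-.5,180+(y+.5)/9-.5)
for z in(.156,.158,.16): print('nose',atz(m,w(365,227),z))
for z in(.1465,.1475): print('hole',atz(m,w(390,145),z))
s=lambda x,y:(240+(x+.5)/8-.5,140+(y+.5)/8-.5)
n=tri((m,w(365,227)),(M['side'],s(436,512)));h=tri((m,w(390,145)),(M['side'],s(433,526)));print(n,h)
d=h[0]-n[0];print(d*1000, 'along axis',d@[.5,0,-.866]*1000,'perp slope',d@[.866,0,.5]*1000)
E
```

```text
nose [ 0.62964582 -0.03591544  0.156     ]
nose [ 0.62997753 -0.03592047  0.158     ]
nose [ 0.63030924 -0.0359255   0.16      ]
hole [ 0.63446795 -0.03792822  0.1465    ]
hole [ 0.63460662 -0.03792208  0.1475    ]
(array([ 0.63026247, -0.03494408,  0.15425759]), np.float64(0.001316803322879496)) (array([ 0.63503806, -0.03738796,  0.14698164]), np.float64(0.0007326635548033624))
[ 4.77559366 -2.44387607 -7.27595215] along axis 8.688771393915065 perp slope 0.49768802996466666
```

```bash

python3 -m creep '{"xyz":[[0.4,2,0],[2,0,3.5],[2,0,3.5],[2,0,3.5],[2,0,3.5]],"spin":[0,0,0,0,0]}'
python3 -m creep '{"xyz":[[0,0,0],[0,0,0]],"spin":[0,0]}'
python3 - <<'E'
from h import *
go([0.5905,-0.0342,0.1904])
m=snap('wrist','pics/w12.png')
m=snap('side','pics/s12.png')
crop('pics/s12.png',240,140,90,90,8,'pics/s12c.png')
crop('pics/w12.png',240,140,160,120,5,'pics/w12c.png')
E
```

```text
time_s: 13.08
ee_pos: [0.5997, -0.0361, 0.1774]
eef_rot: [-3.142, 0.0, -0.014]
force: [0.8, 0.4, -0.5]
grip_width: 0.024
time_s: 13.32
ee_pos: [0.5996, -0.0361, 0.1778]
eef_rot: [-3.142, -0.0, -0.014]
force: [-0.6, 0.7, -0.6]
grip_width: 0.0238
t 13.32 pos [ 0.5996 -0.0361  0.1778] rpy [-3.142 -0.    -0.014] F [-0.6  0.7 -0.6] w 0.0238 delta mm [ -9.1  -1.8 -12.6]
```

View pics/s12c.png

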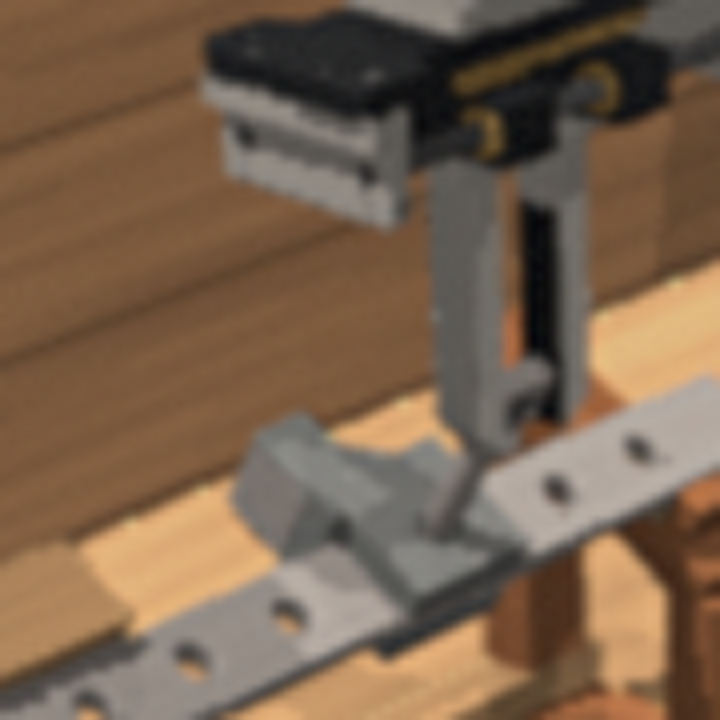

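View pics/w12c.png

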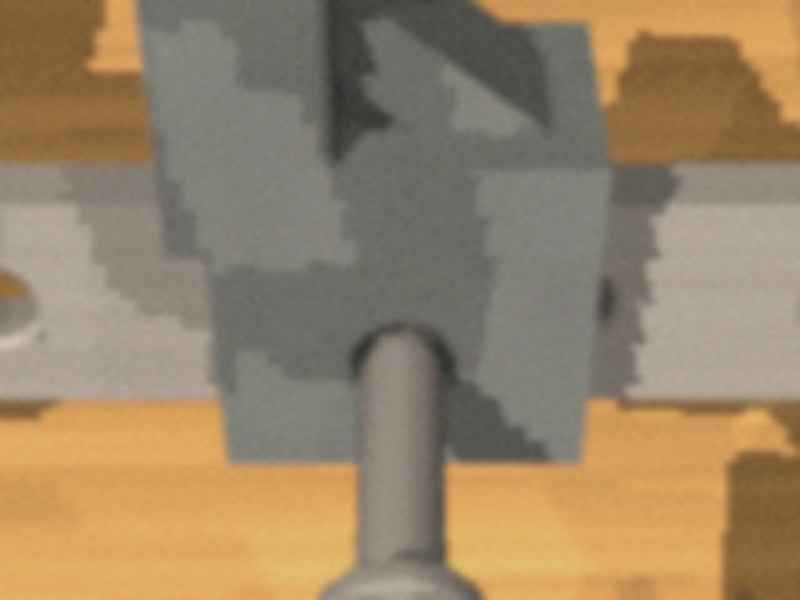

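```bash

python3 -m creep '{"xyz":[[0,-4,0],[0,-12,0],[0,-12,0],[0,-12,0],[0,-12,0]],"spin":[0,0,0,0,0]}' 10 40
python3 -m creep '{"xyz":[[0,-3,0],[0,0,0],[0,0,0]],"spin":[0,0,0]}'
python3 - <<'E'
from h import *
go([0.5905,-0.0342,0.1904])
m=snap('wrist','pics/w13.png')
m=snap('side','pics/s13.png')
crop('pics/s13.png',210,150,100,100,8,'pics/s13c.png')
crop('pics/w13.png',200,120,240,150,3.3,'pics/w13c.png')
E
```

```text
time_s: 14.05
ee_pos: [0.6002, 0.0169, 0.1778]
eef_rot: [3.142, -0.0, -0.013]
force: [-0.2, -3.4, 0.4]
grip_width: 0.0235
time_s: 14.42
ee_pos: [0.6003, 0.0189, 0.1777]
eef_rot: [-3.141, 0.0, -0.014]
force: [-1.2, 0.6, -1.0]
grip_width: 0.0237
t 14.43 pos [0.6003 0.0189 0.1777] rpy [-3.141  0.    -0.014] F [-1.2  0.6 -1. ] w 0.0237 delta mm [ -9.1  53.2 -12.8]
```

View pics/s13c.png

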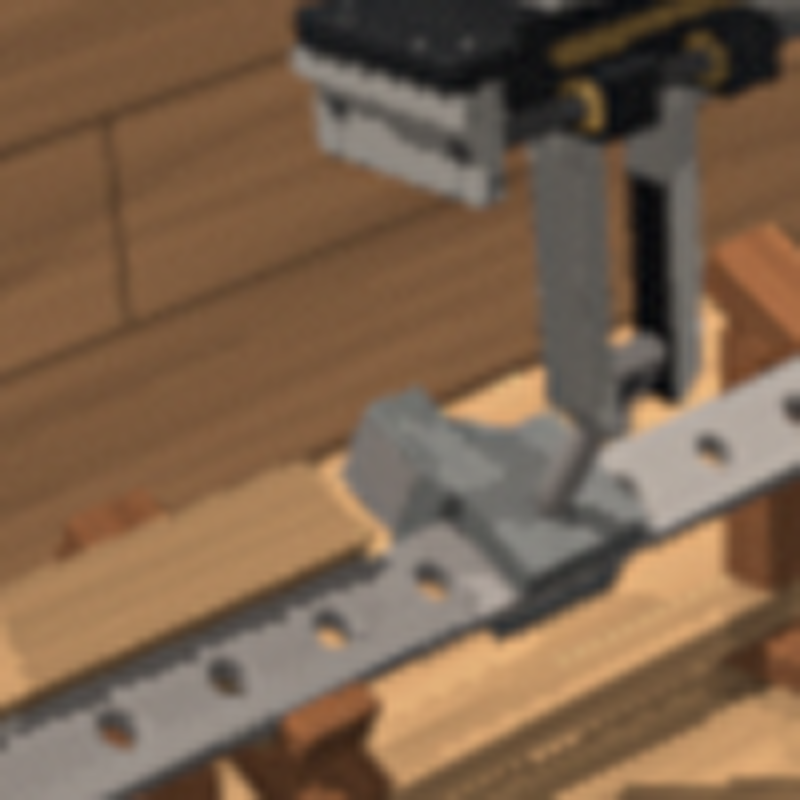

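View pics/w13c.png

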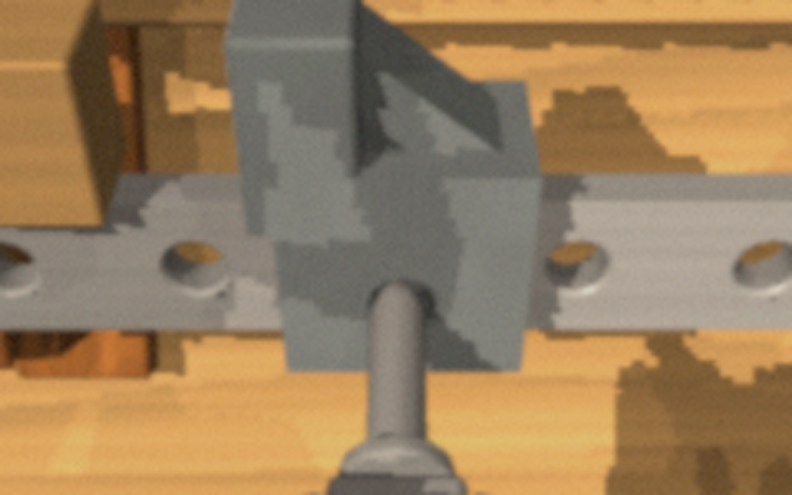

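```bash

python3 -m creep '{"xyz":[[0,-1.6,0],[0,-1.6,0],[0,0,0]],"spin":[0,0,0]}'
python3 -m creep '{"xyz":[[1,0,1.75],[1,0,1.75],[1,0,1.75],[1,0,1.75],[0,0,0]],"spin":[0,0,0,0,0]}'
python3 - <<'E'
from h import *
go([0.6003,0.0189,0.1777])
m=snap('wrist','pics/w14.png')
crop('pics/w14.png',200,120,240,150,3.3,'pics/w14c.png')
E
```

```text
time_s: 14.9
ee_pos: [0.6003, 0.022, 0.1777]
eef_rot: [3.141, 0.0, -0.014]
force: [0.7, -1.9, -1.4]
grip_width: 0.0238
time_s: 15.52
ee_pos: [0.6044, 0.022, 0.1704]
eef_rot: [-3.142, 0.0, -0.014]
force: [0.2, -2.6, -2.2]
grip_width: 0.0236
t 15.53 pos [0.6044 0.022  0.1704] rpy [-3.142  0.    -0.014] F [ 0.2 -2.6 -2.2] w 0.0236 delta mm [-4.1  3.2 -7.3]
```

View pics/w14c.png

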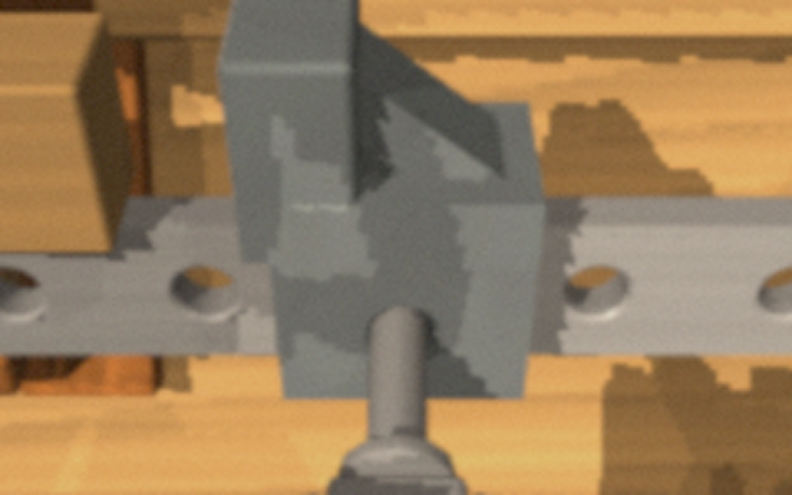

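```bash

python3 -m creep '{"xyz":[[1,0,1.75],[1,0,1.75],[1,0,1.75],[1,0,1.75],[0,0,0]],"spin":[0,0,0,0,0]}'
python3 - <<'E'
from h import *
go([0.6003,0.0189,0.1777])
m=snap('wrist','pics/w15.png')
m=snap('side','pics/s15.png')
crop('pics/s15.png',210,150,100,100,6,'pics/s15c.png')
crop('pics/w15.png',200,120,240,150,3.3,'pics/w15c.png')
E
```

```text
time_s: 16.2
ee_pos: [0.6084, 0.022, 0.1635]
eef_rot: [-3.142, 0.0, -0.014]
force: [-0.0, -2.8, -1.5]
grip_width: 0.0236
t 16.2 pos [0.6084 0.022  0.1635] rpy [-3.142  0.    -0.014] F [-0.  -2.8 -1.5] w 0.0236 delta mm [ -8.1   3.2 -14.2]
```

View pics/w15c.png

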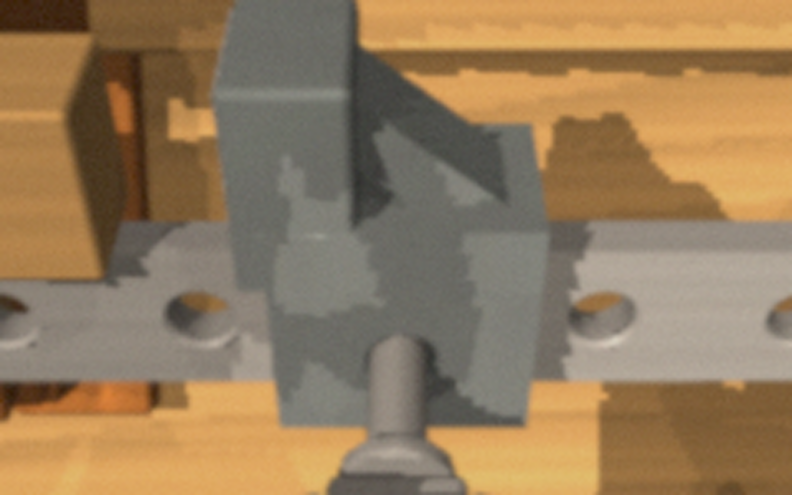

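View pics/s15c.png

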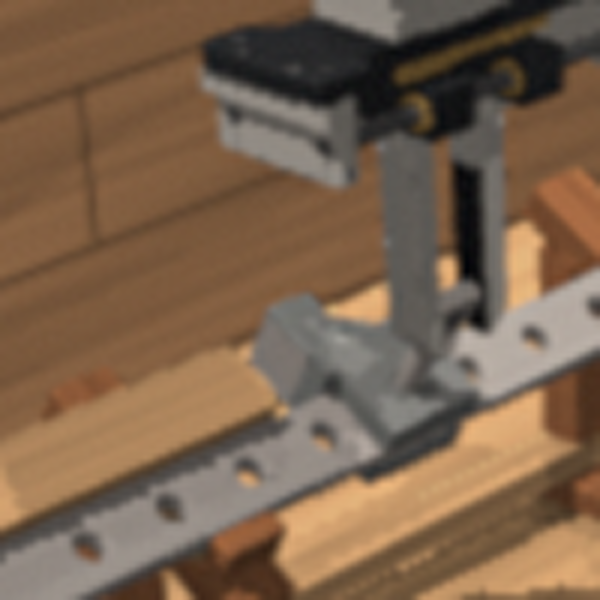

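```bash

python3 -m creep '{"xyz":[[0,0.8,0],[1,0,1.75],[1,0,1.75],[1,0,1.75],[1,0,1.75]],"spin":[0,0,0,0,0]}' 10 25
python3 -m creep '{"xyz":[[1,0,1.75],[1,0,1.75],[0,0,0]],"spin":[0,0,0]}'
python3 - <<'E'
from h import *
go([0.6003,0.0189,0.1777])
m=snap('wrist','pics/w16.png')
m=snap('side','pics/s16.png')
crop('pics/s16.png',210,150,100,100,6,'pics/s16c.png')
crop('pics/w16.png',200,120,240,150,3.3,'pics/w16c.png')
E
```

```text
time_s: 16.92
ee_pos: [0.6124, 0.0212, 0.1566]
eef_rot: [-3.142, 0.0, -0.014]
force: [0.3, -0.5, -0.4]
grip_width: 0.0239
time_s: 17.3
ee_pos: [0.6143, 0.0211, 0.1531]
eef_rot: [-3.142, 0.0, -0.014]
force: [0.2, 0.5, -0.2]
grip_width: 0.0239
t 17.3 pos [0.6143 0.0211 0.1531] rpy [-3.142  0.    -0.014] F [ 0.2  0.5 -0.2] w 0.0239 delta mm [-14.    2.4 -24.6]
```

View pics/w16c.png

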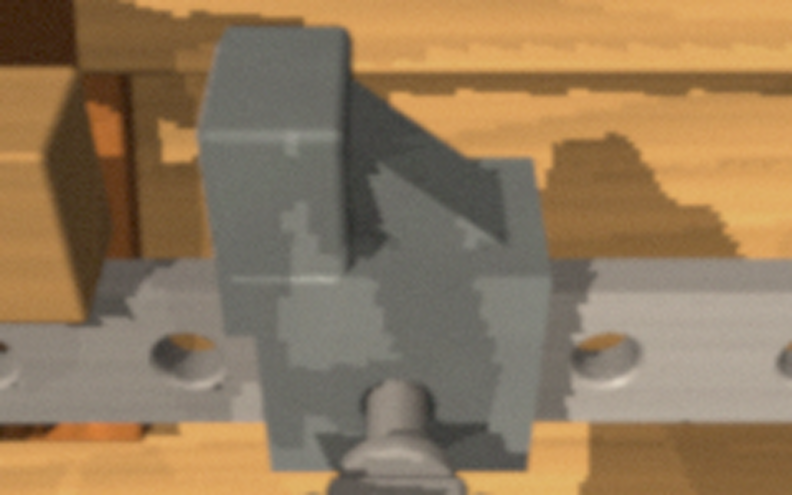

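View pics/s16c.png

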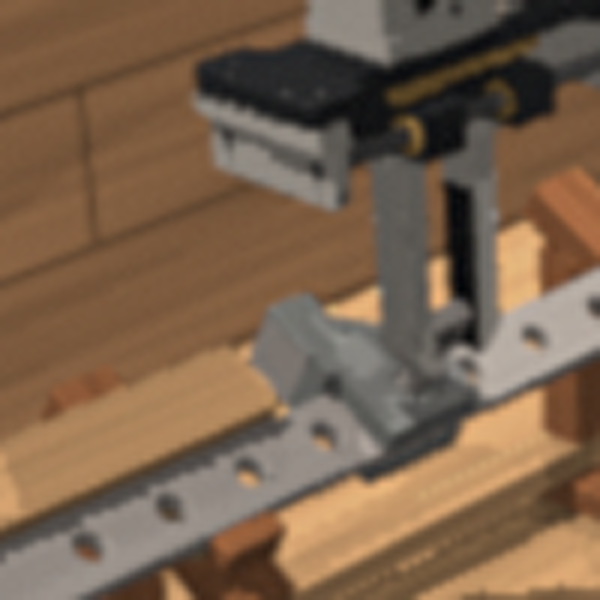

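```bash

python3 -m creep '{"xyz":[[1,0,1.75],[1,0,1.75],[1,0,1.75],[1,0,1.75],[0.5,0,0.9]],"spin":[0,0,0,0,0]}' 10 25
python3 -m creep '{"xyz":[[0.5,0,0.9],[0,0,0]],"spin":[0,0]}'
python3 - <<'E'
from h import *
go([0.6003,0.0189,0.1777])
m=snap('wrist','pics/w17.png')
crop('pics/w17.png',240,180,160,120,5,'pics/w17c.png')
E
```

```text
time_s: 18.02
ee_pos: [0.6189, 0.0211, 0.1452]
eef_rot: [-3.142, 0.0, -0.014]
force: [-0.5, -0.5, -0.7]
grip_width: 0.0239
time_s: 18.27
ee_pos: [0.6193, 0.021, 0.1444]
eef_rot: [3.142, 0.0, -0.014]
force: [0.6, -0.0, -1.3]
grip_width: 0.0236
t 18.27 pos [0.6193 0.021  0.1444] rpy [ 3.142  0.    -0.014] F [ 0.6 -0.  -1.3] w 0.0236 delta mm [-19.    2.4 -33.3]
```

View pics/w17c.png

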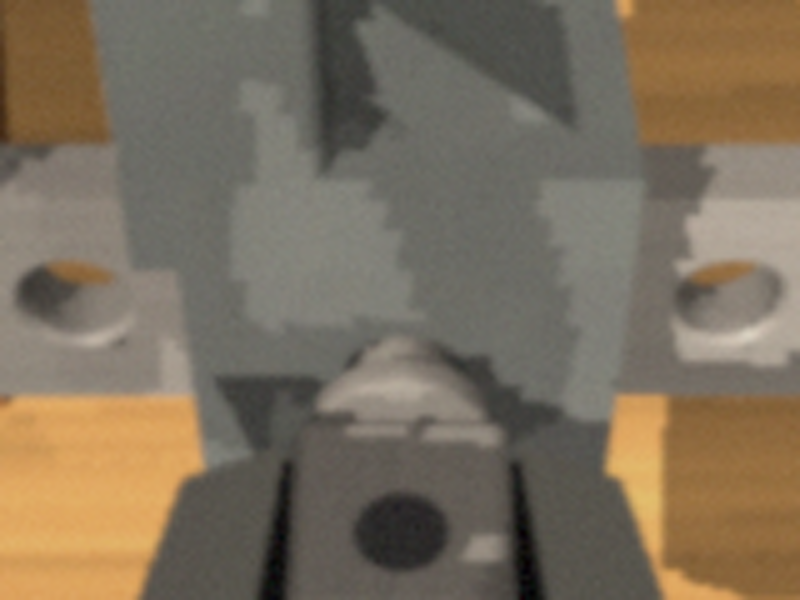

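```bash

python3 -m creep '{"xyz":[[0.5,0,0.9],[0.5,0,0.9],[0,0,0]],"spin":[0,0,0]}'
python3 -m creep '{"xyz":[[0.5,0,0.9],[0,0,0]],"spin":[0,0]}'
python3 - <<'E'
from h import *
m=snap('wrist','pics/w18.png')
crop('pics/w18.png',240,180,160,120,5,'pics/w18c.png')
E
```

```text
time_s: 18.7
ee_pos: [0.6203, 0.021, 0.1425]
eef_rot: [-3.142, 0.0, -0.014]
force: [0.0, -0.1, -0.6]
grip_width: 0.0236
time_s: 18.95
ee_pos: [0.6208, 0.021, 0.1417]
eef_rot: [-3.142, 0.0, -0.014]
force: [-0.2, 0.2, -0.5]
grip_width: 0.0235
```

View pics/w18c.png

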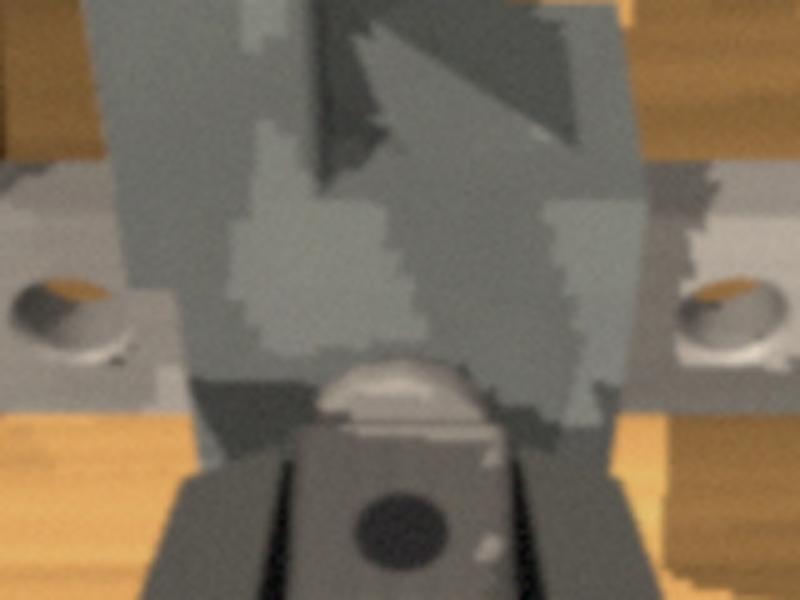

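Nearly seated; no contact force yet. Continue gently.

```bash

python3 -m creep '{"xyz":[[0.5,0,0.9],[0,0,0]],"spin":[0,0]}'
python3 -m creep '{"xyz":[[0.5,0,0.9],[0,0,0]],"spin":[0,0]}'
python3 - <<'E'
from h import *
m=snap('wrist','pics/w19.png')
crop('pics/w19.png',240,180,160,120,5,'pics/w19c.png')
E
```

```text
time_s: 19.25
ee_pos: [0.6213, 0.021, 0.1408]
eef_rot: [-3.142, 0.0, -0.014]
force: [0.2, -0.1, -0.6]
grip_width: 0.0236
time_s: 19.5
ee_pos: [0.6217, 0.021, 0.1405]
eef_rot: [3.142, 0.0, -0.014]
force: [-3.6, -0.0, 5.7]
grip_width: 0.0232
```

View pics/w19c.png

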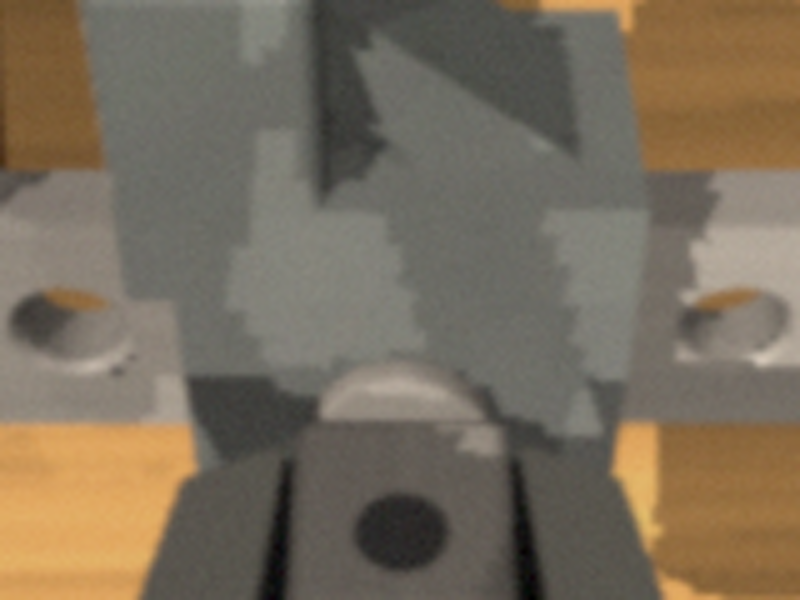

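```bash

python3 -m creep '{"xyz":[[0,0,0],[0,0,0],[0,0,0],[0,0,0]],"spin":[0,0,0,0]}' 44 20
python3 -m creep '{"xyz":[[-5,0,-20],[0,0,-40],[-30,0,-30],[-40,0,-20],[0,0,0]],"spin":[0,0,0,0,0]}'
python3 -m creep '{"xyz":[[0,0,0],[0,0,0],[0,0,0]],"spin":[0,0,0]}'
python3 - <<'E'
from h import *
go([.6,.02,.2])
for n in('wrist','side','top'): snap(n,f'pics/{n}20.png')
crop('pics/side20.png',210,150,100,100,6,'pics/s20c.png')
crop('pics/top20.png',210,115,225,110,3.5,'pics/t20c.png')
E
```

```text
time_s: 20.05
ee_pos: [0.6218, 0.021, 0.1399]
eef_rot: [-3.142, 0.0, -0.014]
force: [0.2, 0.8, -0.1]
grip_width: 0.0437
time_s: 20.68
ee_pos: [0.546, 0.0221, 0.2537]
eef_rot: [3.142, -0.005, -0.014]
force: [0.3, -0.3, 0.1]
grip_width: 0.044
time_s: 21.05
ee_pos: [0.5471, 0.022, 0.2493]
eef_rot: [-3.142, 0.001, -0.014]
force: [0.9, 0.2, -0.1]
grip_width: 0.0439
t 21.05 pos [0.5471 0.022  0.2493] rpy [-3.142e+00  1.000e-03 -1.400e-02] F [ 0.9  0.2 -0.1] w 0.0439 delta mm [53.   1.3 49.2]
```

View pics/wrist20.png

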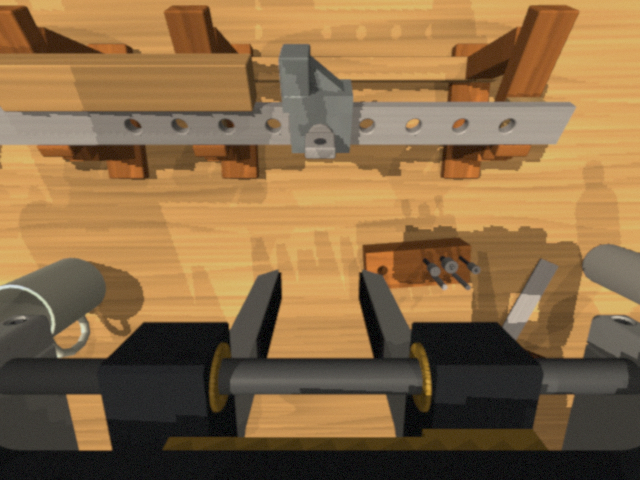

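View pics/s20c.png

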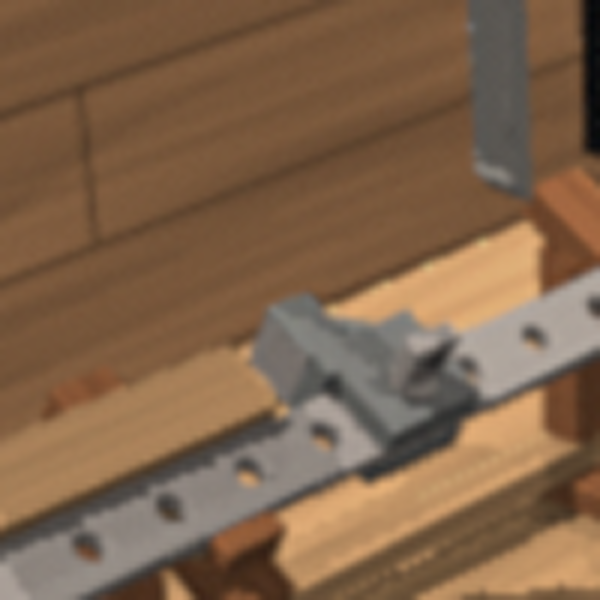

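View pics/top20.png

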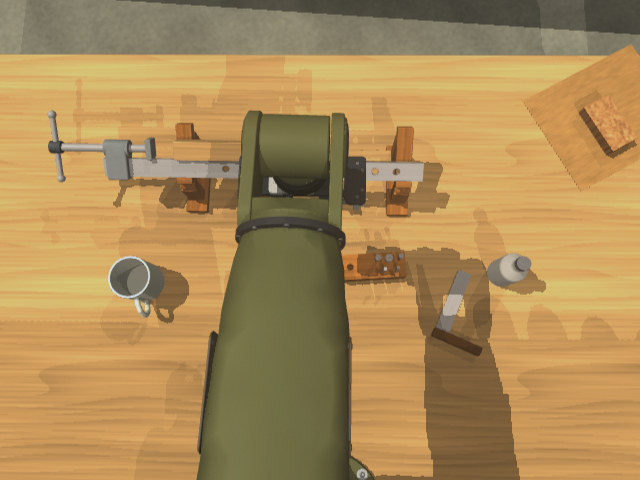

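```bash
python3 - <<'E'
from h import *
crop('pics/wrist20.png',235,30,140,140,5.7,'pics/w20c.png')
crop('pics/side20.png',260,195,35,30,20,'pics/s20d.png')
E
```

```text
(no output)
```

View pics/w20c.png

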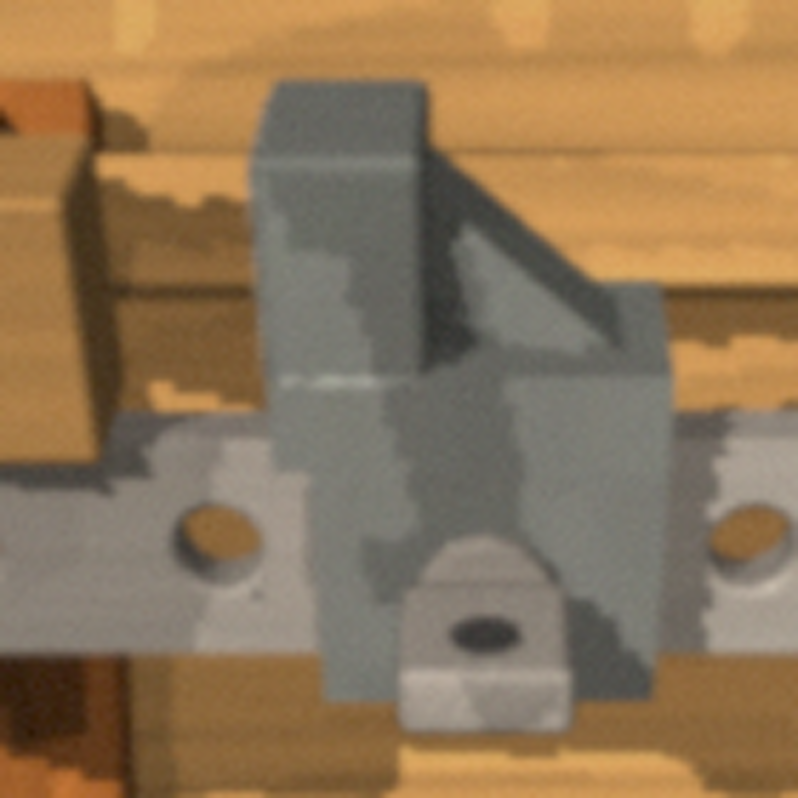

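View pics/s20d.png

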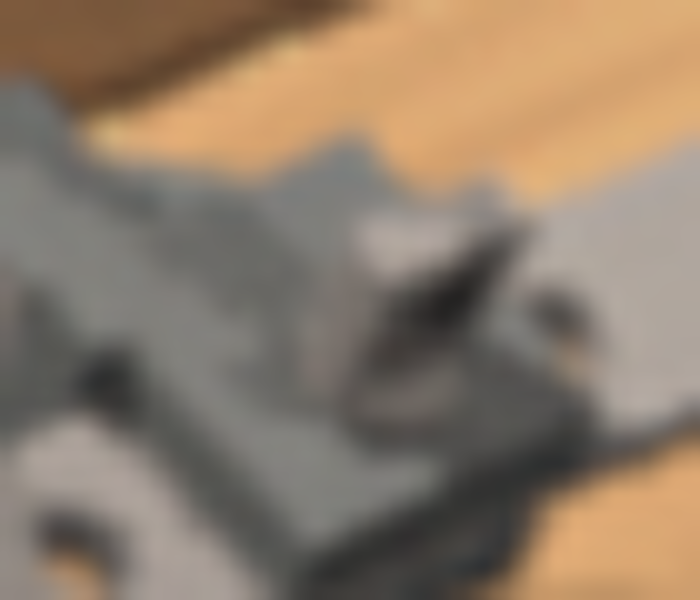

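```bash
python3 - <<'E'
from h import *
m=ctrl.camera_model('wrist')
t=tri((m,(235+487/5.7-.5,30+698/5.7-.5)),(M['side'],(260+425/20-.5,195+240/20-.5)))
J=np.array([.6342,.0222,.1475]);print('tab top',t,'expected',J+.030*np.array([-.5,0,.866]))
a=cv2.imread('pics/side0.png')[225:300,190:240].astype(int);b=cv2.imread('pics/side20.png')[225:300,190:240].astype(int)
print('side diff rail left area',abs(a-b).mean())
a=cv2.imread('pics/top0.png').astype(int);b=cv2.imread('pics/top20.png').astype(int)
for n,(x,y,w,h) in dict(mug=(105,250,55,70),sq=(430,320,60,40),glue=(485,250,50,40),rail=(170,135,60,35)).items(): print(n,abs(a-b)[y:y+h,x:x+w].mean())
# rail top edge corner
crop('pics/side20.png',210,170,160,120,5,'pics/sfin.png')
E
```

```text
tab top (array([0.62020052, 0.02074288, 0.16939011]), np.float64(0.001376911733094028)) expected [0.6192  0.0222  0.17348]
side diff rail left area 8.444977777777778
mug 19.676363636363636
sq 27.392916666666668
glue 25.80516666666667
rail 16.174603174603174
```

View pics/sfin.png

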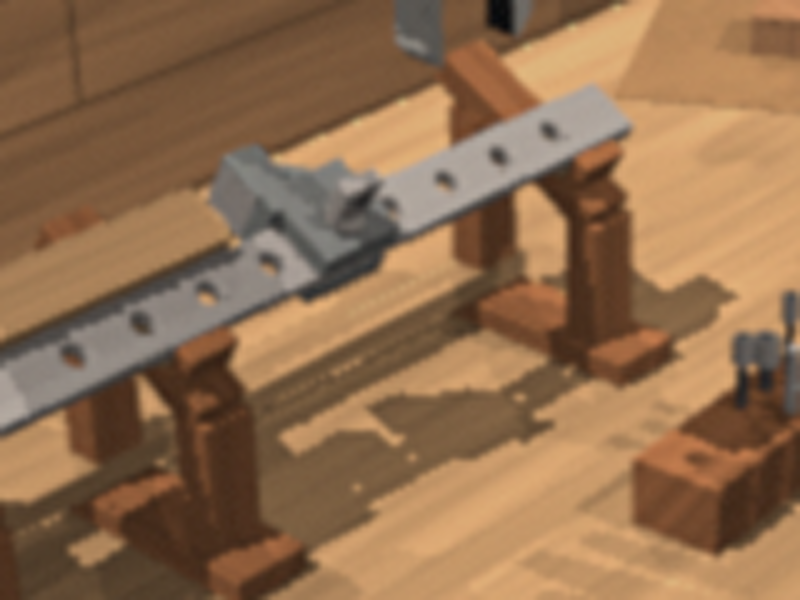

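```bash
python3 - <<'E'
from station import ctrl
print(ctrl.get_obs()['force'],ctrl.hand_in())
E
```

```text
the job is handed in; nothing more can be done
[-0.51880603 -0.06663781  0.15659061] None
```

The tail jaw is pinned at the nearest hole that clears the rail, and I handed the job in at about 21 s of robot time. I slid the jaw about 58 mm towards the rail, using the pin's nose in its upper hole. I then pushed the pin through both cheeks and the bar until its collar seated, and let go.

**Last checks that agreed:**
- **Pin home:** the hand met about 7 N along the hole's axis as the collar landed. No shaft shows under the collar in the wrist and side pictures.
- **Gap to the rail:** about 22 to 24 mm between the jaw face and the rail's end. The next hole along would have run into the rail.
- **Nothing disturbed:** the rail, bottle, mug and square look to be where they were at the start, judged by eye from the side and top pictures.
- **Arm clear:** the arm is clear of everything and reads about zero force.

**What failed or disagreed:**
- **First grasp:** it missed because the fingertips appear in the pictures about 11 mm behind the tool point, not the stated 22 mm ahead. I went by the pictures from there and the second grasp held.
- **Tilting the pin:** the tool cannot tilt, so I turned the pin about 30 degrees in the grip by levering its nose in the block's hole.
- **Pin head position:** the top of the head came out about 4 mm lower than calculated, from blurry side-view pixels. That does not suggest the pin is standing proud.
- **Before/after comparison:** subtracting the start and end top pictures was inconclusive, because the differences were sizeable even though nothing looks moved. I put this down to changed shadows.

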